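Change over the bars on a vacuum indexing stage

TASK

Change over the bars on the measuring stage: first shut the vacuum valve fully, then move every bar that lies on the turntable at the start into the steel tray and lay every bar from the bench flat in a nest of the turntable. Only then turn the turntable counter-clockwise by its post to the next click (60 degrees), press the lock lever down until it stays, and last open the vacuum valve to 45 degrees, in line with the long mark. Do not strike the lens or disturb the other things on the bench.

Things in the scene. Friction and masses are not known exactly. Their poses are not given: they have to be found in the camera images.
- new0: a square aluminium bar 70 x 26 x 26 mm (about 0.14 kg) with two dark grooves; origin at its middle, x along its length; all four long faces are alike. Not yet measured: lies on the bench at the start. Absent in some starts.
- new1: a square aluminium bar 70 x 26 x 26 mm (about 0.14 kg) with two dark grooves; origin at its middle, x along its length; all four long faces are alike. Not yet measured: lies on the bench at the start. Absent in some starts.
- new2: a square aluminium bar 70 x 26 x 26 mm (about 0.14 kg) with two dark grooves; origin at its middle, x along its length; all four long faces are alike. Not yet measured: lies on the bench at the start. Absent in some starts.
- done0: a square aluminium bar 70 x 26 x 26 mm (about 0.14 kg) with two dark grooves; origin at its middle, x along its length; all four long faces are alike. Already measured: lies in a nest of the turntable at the start. Absent in some starts.
- done1: a square aluminium bar 70 x 26 x 26 mm (about 0.14 kg) with two dark grooves; origin at its middle, x along its length; all four long faces are alike. Already measured: lies in a nest of the turntable at the start. Absent in some starts.
- done2: a square aluminium bar 70 x 26 x 26 mm (about 0.14 kg) with two dark grooves; origin at its middle, x along its length; all four long faces are alike. Already measured: lies in a nest of the turntable at the start. Absent in some starts.
- tray: shallow open steel tray for measured bars, fixed, 250 x 120 x 25 mm outside, walls and floor 4 mm thick, on the bench to the robot's right; origin at the centre of its underside, x along its length
- stage: fixed aluminium base of the measuring stage, 12 mm thick, 280 x 270 mm; origin under the turntable's axis on the bench, x from the turntable towards the measuring lens, y to the side where the lock lever stands
- lens: measuring lens at the far end of the stage: a steel barrel 40 mm across lying along the stage's x, 62 mm above the bench, its front 160 mm from the turntable's axis, before a white housing 114 mm high that begins 195 mm from that axis; same frame as the stage. Not to be touched
- turntable (a joint): angle (rad) of the turntable, a black-topped aluminium disc 240 mm across, its top 30 mm above the bench. Positive is counter-clockwise seen from above. Spring detents hold it at 0 (the start), 1.047 (the next position) and 2.094; it snaps into the nearest (up to about 0.8 N m, 8 N at the post, to get out of one). A stop lies just outside 0 and 2.094
- nest0 (a point): centre of the floor of nest 0 on the turntable's top, 70 mm from the turntable's axis. A nest is a 78 x 34 mm field (long way radial, i.e. along the line from the axis to the nest) framed by low steel ledges 6 mm high; at the sides the ledges stand only near the four corners, the middle 46 mm of each long side is open for fingers. A seated bar's middle is 13 mm above this point
- nest1 (a point): centre of the floor of nest 1 on the turntable's top, 70 mm from the turntable's axis. A nest is a 78 x 34 mm field (long way radial, i.e. along the line from the axis to the nest) framed by low steel ledges 6 mm high; at the sides the ledges stand only near the four corners, the middle 46 mm of each long side is open for fingers. A seated bar's middle is 13 mm above this point
- nest2 (a point): centre of the floor of nest 2 on the turntable's top, 70 mm from the turntable's axis. A nest is a 78 x 34 mm field (long way radial, i.e. along the line from the axis to the nest) framed by low steel ledges 6 mm high; at the sides the ledges stand only near the four corners, the middle 46 mm of each long side is open for fingers. A seated bar's middle is 13 mm above this point
- index_post (a point): top centre of the upright round steel post, 16 mm across and 46 mm high, standing on the turntable 100 mm from its axis, by which it is turned; the top is 76 mm above the bench
- lock_lever (a joint): angle (rad) of the stage's lock lever: 0 = raised (arm slants up 0.5 rad), 0.5 = down, arm level. It is sprung upward until about 0.27 (up to about 10 N at the pad), then snaps down into its detent at about 0.47 and stays; a stop lies at 0.53
- lever_pad (a point): centre of the top face of the black press pad (34 x 26 mm) at the free end of the lock lever, 100 mm from its pivot; the lever points to the stage's -x from the pivot, which is at (45, 160, 45) mm in the stage's frame. With the arm level (0.5) this point is at (-55, 160, 53) mm in the stage's frame; press it there with 10 N or more
- valve (a joint): opening angle (rad) of the vacuum ball valve: 0 = closed (a stop; the handle points along the block's x), 1.571 = fully open (a stop; along the block's y); grows counter-clockwise seen from above. Stays where left (friction about 0.12 N m)
- valve_block: fixed aluminium block of the vacuum valve, 70 x 70 x 30 mm, on the bench to the robot's left, topped by a round white plate (124 mm across, top at 33 mm) with short marks each 15 degrees from closed to open and one long thick mark at 45 degrees; origin under the valve's axis, x along the closed handle
- valve_grip (a point): middle of the steel handle bar 75 mm out from the valve's axis, 61 mm above the bench. The handle is a level bar 12 mm thick, 22 mm high (50 to 72 mm above the bench), reaching from 15 mm behind the axis to 100 mm out
- ring_gauge: steel ring 52 mm across, 16 mm high, a bystander
- plug_gauge: upright steel cylinder 34 mm across, 40 mm high, a bystander
- cleaner: bottle 60 mm across, 85 mm high, a bystander
- swab_jar: jar 66 mm across, 70 mm high, a bystander
Things that resemble listed ones, but are neither listed nor needed, are in the scene too. Leave any orange look-alike of the done1 alone.

How it is judged:
By the outcome, as a careful person would: the job done as asked, in the order asked, and still so for the second after the job is handed in, with the robot touching nothing.
Of done0, done1, done2 only 2 to 3 are there at a start; the rules pass over those that are not, and their reading is None.
Of new0, new1, new2 only 2 to 3 are there at a start; the rules pass over those that are not, and their reading is None.
At some moment in a run one of new0, new1, new2 may be knocked a few centimetres aside while the robot is not near it.
Once in a run the grip may slacken for a moment while it holds something.
It also fails if it takes over 208 s, if anything falls off the work surface, if the arm or the gripper's body presses on something with over 40 N, if the wrist force passes 120 N, or if a joint passes its speed limit or range.

ROBOT

A 6-joint arm with a two-finger parallel gripper is mounted at the origin on the work surface. World frame = base frame: x ahead of the robot, y to its left, z up, the work surface at z = 0. Lengths are in mm, angles in rad, forces in N, time in s.
With the tool pointing down it reaches from about 275 to 750 mm from the base axis. Payload 10.2 kg.
Tool frame: the origin (TCP) lies on the centre line of the jaws, within the pads' length; the fingertips stand 17 mm ahead of it and the grasp point (between the pads) lies 2 mm behind it; z points along the fingers, y is the line along which they close (so a half turn about z gives the same grasp; the last joint's range is limited). The gripper opens to 85 mm and grips with 20 to 120 N. Pads are 22 mm wide; open, the fingers measure 114 mm over their backs; the gripper's body (76 mm by 85 mm) begins 54 mm behind the grasp point. The pads swing forward as they close: fully open they stand 13 mm farther back than shut.
Start: joints at [0.965, 0.313, 1.498, -0, 1.331, -0.223], TCP at [196.111, 487.003, 248.294] pointing down, gripper open.
Joint ranges: [-2.94, 2.94], [-0.97, 2.17], [0.19, 2.56], [-1.23, 4.37], [0.02, 3.11], [-2.88, 2.88]. Speed limits (rad/s): [2.39, 2.39, 3.01, 3.14, 3.14, 3.14].

INTERFACE

Orientations are given as a unit quaternion [w, x, y, z].
In Python, from rig import ctrl gives the robot as it stands. The module is installed in compiled form; this text tells all that it offers.
- The arm moves only by the shell command python3 -m jog 'ROWS' [FORCE]. ROWS is JSON, a list of rows, each an object with "delta_pos": the shift along the world's x, y, z in mm, a list of three; "angular": the turn, a rotation vector about the world's x, y, z in rad, a list of three; "fingers": the opening, from 0 (shut) to 1 (fully open). In form: [{"delta_pos": [tx, ty, tz], "angular": [rx, ry, rz], "fingers": fingers}, ...]. A call has 1 to 10 rows; each row is the pose to reach, as a shift and turn from the pose commanded when the call began; what a row does not reach only later rows make up. A row lasts 1/8 s, in which the tool goes at most 62.5 mm and 10.7 degrees, less where a joint would pass 70% of its speed; a pose out of reach is approached as far as the arm can. A call with a gripper value outside its range is refused whole. The fingers move at their own pace and stop on an object; FORCE is the grip in N (left out, the last holds). Time passes only in rows, so rows that repeat a pose let the fingers close. It gives the time, the measured TCP pose, the force, the opening and the grip force at its end, in the units of the state.
- ctrl.sense(): the state, without advancing time (a new reading comes with each control period).
- ctrl.capture(name): name is "scene" or "top" or "wrist"; returns a dict with "pixels" (384x512x3 uint8, blue, green, red), "fx", "fy", "cx", "cy" (pixels), "R" (3x3) and "t" (3): a world point X has camera coordinates R X + t. Camera axes: x right, y down, z forward; pixel columns grow to the right and rows downward; lengths in mm; the calibration is good to about 2 mm. The wrist camera is an equidistant fisheye: a pixel r from the principal point sees the ray r / f radians off the axis. A picture is of the moment at which its call begins. There is no depth.
- ctrl.finish_job(): hands the job in; it is judged then, once.
The state is a dict: "time_s": time; "joints": joint angles; "dq": joint speeds; "tau": joint torques, N m; "eef_pos": TCP position; "ee_rot": TCP orientation; "force": force on the tool from outside, world axes, zero at the start; "wrist_torque": the same for the moment, N m; "grip_width": opening from 0.0 (shut) to 1.0 (fully open); "grip_force": force on a finger pad.
Only numpy, scipy, OpenCV 4.12 (cv2) and the standard library are available. Lean on these libraries where they do the work, as an engineer would, in place of code of your own. Each camera call takes 0.05 s, during which the arm holds its last target. There are 200 camera calls.

## Working session

There is one attempt and no reset: what is moved stays moved. The work goes in short steps, Python scripts to look and compute and a shell command to move; the robot and the scene stay as the last step left them, time stands still between calls to the robot, and variables do not carry over. Pictures are saved under pics/ and viewed, at most 14 in all, crops included, and the job is handed in when it is done.

```bash
mkdir -p pics; cat > h.py <<'E'
import numpy as np,cv2,pickle
from rig import ctrl
def snap(n,name):
    c=ctrl.capture(n); cv2.imwrite(f'pics/{name}.png',np.asarray(c['pixels'])); pickle.dump(c,open(f'pics/{name}.pkl','wb')); return c
def load(name): return pickle.load(open(f'pics/{name}.pkl','rb'))
def ray(c,u,v,fish=False):
    x=(u-c['cx'])/c['fx'];y=(v-c['cy'])/c['fy']
    if fish:
        r=np.hypot(x,y); d=np.array([np.sin(r)*x/max(r,1e-9),np.sin(r)*y/max(r,1e-9),np.cos(r)])
    else: d=np.array([x,y,1.])
    R=np.array(c['R']);t=np.array(c['t']); return -R.T@t,R.T@d
def onz(c,u,v,z,fish=False):
    o,d=ray(c,u,v,fish); return o+d*(z-o[2])/d[2]
def proj(c,X,fish=False):
    p=np.array(c['R'])@np.array(X,float)+np.array(c['t'])
    if fish:
        r=np.hypot(p[0],p[1]);th=np.arctan2(r,p[2]);return np.array([c['cx']+c['fx']*th*p[0]/r,c['cy']+c['fy']*th*p[1]/r])
    return np.array([c['cx']+c['fx']*p[0]/p[2],c['cy']+c['fy']*p[1]/p[2]])
E
python3 - <<'E'
from h import *
a=snap('top','top0');b=snap('scene','scene0')
for n in('top0','scene0'):
    cv2.imwrite(f'pics/{n}b.png',cv2.resize(cv2.imread(f'pics/{n}.png'),(800,600),interpolation=cv2.INTER_CUBIC))
    c=load(n);print(c['fx'],c['cx'],c['cy'],-np.array(c['R']).T@np.array(c['t']))
s=ctrl.sense();print(s)
E
```

```text
443.18664101210527 259.5102899309772 189.98743246004042 [ 353.91366658  -16.52686638 1079.5979894 ]
402.30679642545374 258.1236022757995 189.95646394530553 [1200.27966439 -255.30152853  837.86779961]
{'time_s': 0.1, 'joints': array([ 9.64615949e-01,  3.13412630e-01,  1.49835309e+00, -8.50125419e-06,
        1.33102177e+00, -2.23396194e-01]), 'dq': array([ 0.00149829, -0.00151439, -0.00260567, -0.00030541, -0.0006408 ,
        0.00200683]), 'tau': array([ 2.08446516e-03, -4.12896430e+01, -2.60140693e+01, -1.99125752e-04,
        3.00381871e-03,  5.26411793e-05]), 'eef_pos': array([195.97717659, 486.82138976, 247.78580763]), 'ee_rot': array([-2.36977984e-04,  1.90224725e-01,  9.81740392e-01, -5.48419751e-04]), 'force': array([ 0.0158792 ,  0.34879885, -0.03659619]), 'wrist_torque': array([0.00861761, 0.00679417, 0.03101348]), 'grip_force': 0.0, 'grip_width': 0.9994875397152749}
```

View pics/top0b.png

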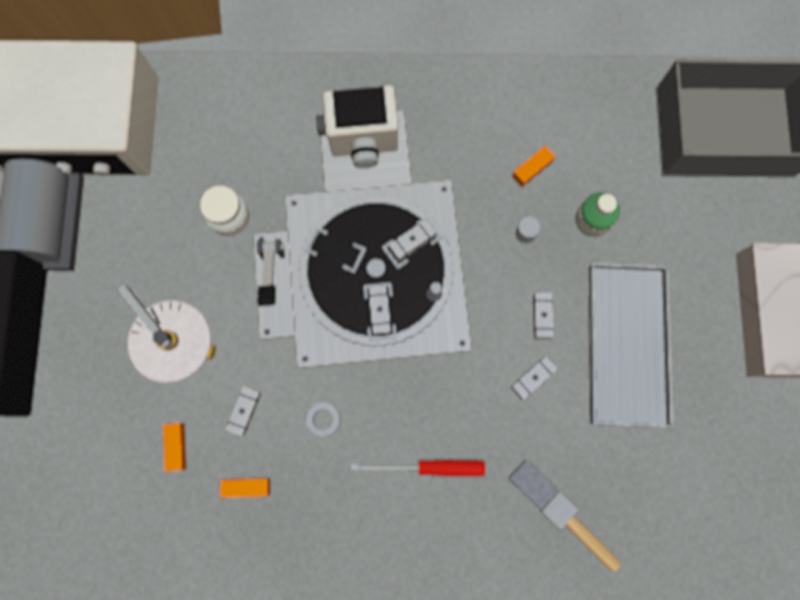

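View pics/scene0b.png

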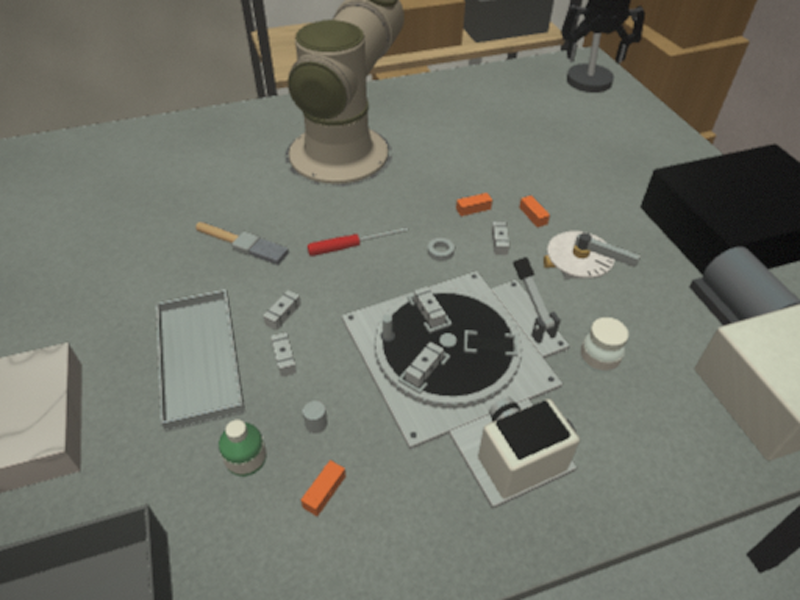

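```bash
python3 - <<'E'
from h import *
c=load('top0');s=load('scene0')
print('tcp in scene',proj(s,[196,487,248])*1.5625,'top',proj(c,[196,487,248])*1.5625)
P={'hub':(376,267,36),'postT':(435,288,76),'bar1':(411,239,56),'bar2':(379,308,56),'newA':(243,410,26),'newB':(543.5,315,26),'newC':(535,378,26),'valveplate':(169,341,33),'handletip':(124,290,72),'handleaxis':(165,339,72),'padT':(266,295,75),'trayTL':(591,264,25),'trayBR':(670,426,25),'trayTR':(666,265,25),'trayBL':(591,424,25),'stTL':(287,197,12),'stTR':(451,183,12),'stBR':(469,349,12),'stBL':(299,365,12),'nest e':(336,256,30),'lens':(364,155,62)}
for k,(u,v,z) in P.items(): print(k,onz(c,u*.64,v*.64,z).round(0))
im=cv2.imread('pics/top0.png')
A=cv2.resize(im[180:250,75:145],(400,400),interpolation=cv2.INTER_CUBIC)
B=cv2.resize(im[125:220,190:285],(400,400),interpolation=cv2.INTER_CUBIC)
cv2.imwrite('pics/cr1.png',np.hstack([A,B]))
E
```

```text
tcp in scene [593.46878479  58.76834916] top [-46.5939561  577.48964412]
hub [613.  25.  36.]
postT [572. -65.  76.]
bar1 [653. -29.  56.]
bar2 [545.  18.  56.]
newA [393. 221.  26.]
newB [ 542. -235.   26.]
newC [ 444. -219.   26.]
valveplate [496. 337.  33.]
handletip [566. 396.  72.]
handleaxis [493. 330.  72.]
padT [560. 185.  75.]
trayTL [ 624. -313.   25.]
trayBR [ 374. -420.   25.]
trayTR [ 623. -431.   25.]
trayBL [ 376. -301.   25.]
stTL [735. 171.  12.]
stTR [761. -94.  12.]
stBR [ 490. -121.   12.]
stBL [463. 142.  12.]
nest e [632.  88.  30.]
lens [787.  45.  62.]
```

View pics/cr1.png

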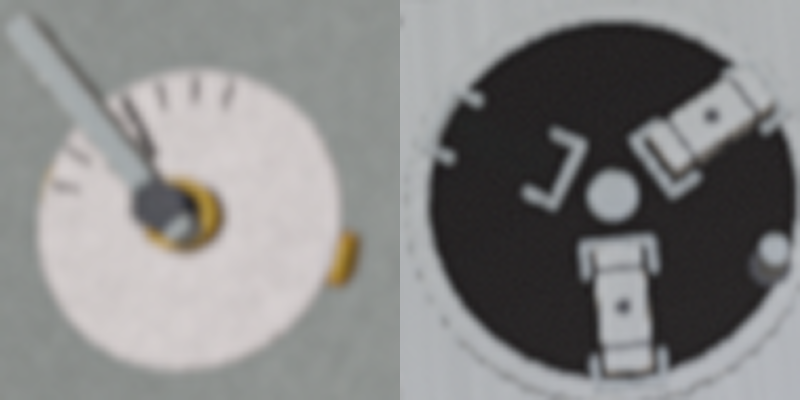

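```bash
python3 -m jog '[{"delta_pos":[310,-120,0],"angular":[0,0,1.117],"fingers":0.5},{"delta_pos":[310,-120,0],"angular":[0,0,1.117],"fingers":0.5},{"delta_pos":[310,-120,0],"angular":[0,0,1.117],"fingers":0.5},{"delta_pos":[310,-120,0],"angular":[0,0,1.117],"fingers":0.5},{"delta_pos":[310,-120,0],"angular":[0,0,1.117],"fingers":0.5},{"delta_pos":[310,-120,0],"angular":[0,0,1.117],"fingers":0.5},{"delta_pos":[310,-120,0],"angular":[0,0,1.117],"fingers":0.5},{"delta_pos":[310,-120,0],"angular":[0,0,1.117],"fingers":0.5},{"delta_pos":[310,-120,0],"angular":[0,0,1.117],"fingers":0.5}]' 40
python3 - <<'E'
from h import *
c=snap('wrist','w1')
cv2.imwrite('pics/w1b.png',cv2.resize(cv2.imread('pics/w1.png'),(800,600),interpolation=cv2.INTER_CUBIC))
print(c['fx'],c['cx'],c['cy'],-np.array(c['R']).T@np.array(c['t']))
# top masks
t=load('top0');im=np.asarray(t['pixels']).astype(int);hsv=cv2.cvtColor(np.asarray(t['pixels']),cv2.COLOR_BGR2HSV)
g=im.mean(2)
# plate
m=((im.min(2)>195)).astype(np.uint8);m[:, :75]=0;m[:,145:]=0;m[:180]=0;m[255:]=0
cn=max(cv2.findContours(m,0,2)[0],key=cv2.contourArea);h=cv2.convexHull(cn);print('plate',cv2.minEnclosingCircle(h),cv2.fitEllipse(h),cv2.contourArea(cn))
# turntable black disc
m=(g<70).astype(np.uint8);m[:120]=0;m[230:]=0;m[:,:185]=0;m[:,292:]=0
cn=max(cv2.findContours(m,0,2)[0],key=cv2.contourArea);h=cv2.convexHull(cn);e=cv2.fitEllipse(h);print('disc',e,onz(t,*e[0],30))
for n,(u,v) in {'A':(155,262),'B':(348,202),'C':(342,242),'b1':(263,153),'b2':(243,197)}.items():
    w=g[v-16:v+16,u-16:u+16]; 
    print(n,np.percentile(w,[5,25,50,75,95]).round())
E
```

```text
time_s: 1.23
eef_pos: [505.7, 367.2, 248.2]
ee_rot: [-0.0, -0.359, 0.933, 0.0]
force: [0.3, 0.0, 0.2]
grip_width: 0.506
grip_force: 0.0
297.3186396354542 257.152718571943 188.8264073102465 [452.64385145 320.12869338 373.86076842]
plate ((108.0, 218.5), 25.92788314819336) ((107.72401428222656, 218.24656677246094), (47.86813735961914, 51.721858978271484), 49.9111442565918) 1367.5
disc ((240.03330993652344, 171.98765563964844), (83.08479309082031, 85.97315979003906), 85.45714569091797) [612.05218263  26.20590543  30.        ]
A [123. 143. 145. 160. 181.]
B [120. 143. 145. 157. 181.]
C [136. 144. 146. 159. 182.]
b1 [ 34.  37.  96. 167. 181.]
b2 [ 36.  38.  77. 157. 181.]
```

View pics/w1b.png

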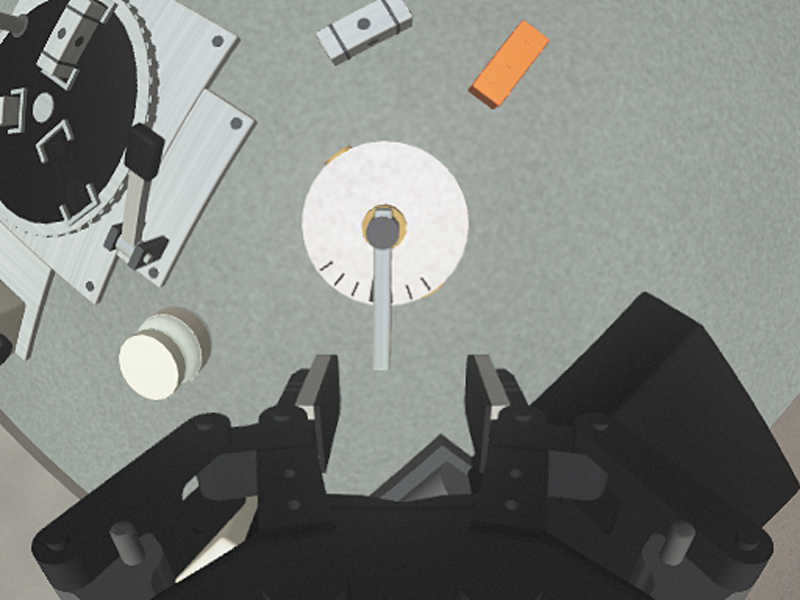

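```bash
python3 - <<'E'
from h import *
c=load('w1');px=np.asarray(c['pixels']);s=.64
m=(px.min(2)>200).astype(np.uint8);m[:85]=0;m[200:]=0;m[:,:185]=0;m[:,305:]=0
cn=max(cv2.findContours(m,0,2)[0],key=cv2.contourArea);h=cv2.convexHull(cn)
P=np.array([onz(c,u,v,33,True)[:2] for u,v in h[:,0]]).astype(np.float32);print('plate',cv2.minEnclosingCircle(P))
A=np.array(cv2.minEnclosingCircle(P)[0])
for k in [(326,266),(339,281),(354,291),(373,297),(408,290),(425,283)]:
    d=onz(c,k[0]*s,k[1]*s,33,True)[:2]-A;print('mark',np.hypot(*d).round(1),np.degrees(np.arctan2(d[1],d[0])).round(1))
for k in [(372,368),(389,370),(375,255),(390,255)]: print('handle',onz(c,k[0]*s,k[1]*s,72,True))
for k in [(42,106,36),(15,22,76),(140,140,100),(365,24,26),(74,38,56)]: print(k,onz(c,k[0]*s,k[1]*s,k[2],True))
E
```

```text
plate ((494.0148010253906, 339.8868713378906), 62.10215759277344)
mark 54.2 -12.9
mark 55.2 3.0
mark 55.9 17.2
mark 56.3 32.8
mark 53.1 61.6
mark 54.0 76.6
handle [571.67267194 398.73560278  72.        ]
handle [564.66895448 408.78398819  72.        ]
handle [508.45422124 346.58212168  72.        ]
handle [501.82038024 353.98130913  72.        ]
(42, 106, 36) [609.27599227  29.07322243  36.        ]
(15, 22, 76) [556.30573796 -22.67689979  76.        ]
(140, 140, 100) [546.90351525 177.27823699 100.        ]
(365, 24, 26) [389.62139004 226.62684488  26.        ]
(74, 38, 56) [537.33329951  37.71452443  56.        ]
```

```bash
python3 -m jog '[{"delta_pos":[45.3,21.5,-60],"angular":[0,0,-0.026],"fingers":0.5},{"delta_pos":[45.3,21.5,-120],"angular":[0,0,-0.026],"fingers":0.5},{"delta_pos":[45.3,21.5,-160],"angular":[0,0,-0.026],"fingers":0.5},{"delta_pos":[45.3,21.5,-188],"angular":[0,0,-0.026],"fingers":0.5},{"delta_pos":[45.3,21.5,-188],"angular":[0,0,-0.026],"fingers":0.5},{"delta_pos":[45.3,21.5,-188],"angular":[0,0,-0.026],"fingers":0.0},{"delta_pos":[45.3,21.5,-188],"angular":[0,0,-0.026],"fingers":0.0},{"delta_pos":[45.3,21.5,-188],"angular":[0,0,-0.026],"fingers":0.0},{"delta_pos":[45.3,21.5,-188],"angular":[0,0,-0.026],"fingers":0.0}]' 40
python3 -m jog '[{"delta_pos":[7,-9.5,0],"angular":[0,0,-0.157],"fingers":0},{"delta_pos":[12.3,-20,0],"angular":[0,0,-0.314],"fingers":0},{"delta_pos":[15.9,-31.2,0],"angular":[0,0,-0.471],"fingers":0},{"delta_pos":[17.8,-42.8,0],"angular":[0,0,-0.628],"fingers":0},{"delta_pos":[17.8,-54.6,0],"angular":[0,0,-0.785],"fingers":0},{"delta_pos":[16.1,-65.3,0],"angular":[0,0,-0.93],"fingers":0},{"delta_pos":[15.6,-67.5,0],"angular":[0,0,-0.956],"fingers":0},{"delta_pos":[15.6,-67.5,0],"angular":[0,0,-0.956],"fingers":0},{"delta_pos":[15.6,-67.5,0],"angular":[0,0,-0.956],"fingers":0}]'
```

```text
time_s: 2.4
eef_pos: [552.1, 389.0, 62.4]
ee_rot: [0.002, -0.347, 0.938, 0.0]
force: [-1.7, 0.5, 7.6]
grip_width: 0.133
grip_force: 43.1
time_s: 3.52
eef_pos: [568.1, 322.2, 62.4]
ee_rot: [0.002, 0.123, 0.992, 0.002]
force: [1.6, 5.2, 4.9]
grip_width: 0.133
grip_force: 43.3
```

```bash
python3 -m jog '[{"delta_pos":[0,0,0],"angular":[0,0,0],"fingers":0.4},{"delta_pos":[0,0,0],"angular":[0,0,0],"fingers":0.4},{"delta_pos":[0,0,0],"angular":[0,0,0],"fingers":0.4},{"delta_pos":[0,0,60],"angular":[0,0,0],"fingers":0.5},{"delta_pos":[0,0,120],"angular":[0,0,0],"fingers":0.5},{"delta_pos":[0,0,188],"angular":[0,0,0],"fingers":0.5},{"delta_pos":[0,0,188],"angular":[0,0,0],"fingers":0.5}]'
python3 -m jog '[{"delta_pos":[85,-351,0],"angular":[0,0,-0.693],"fingers":0.6},{"delta_pos":[85,-351,0],"angular":[0,0,-0.693],"fingers":0.6},{"delta_pos":[85,-351,0],"angular":[0,0,-0.693],"fingers":0.6},{"delta_pos":[85,-351,0],"angular":[0,0,-0.693],"fingers":0.6},{"delta_pos":[85,-351,0],"angular":[0,0,-0.693],"fingers":0.6},{"delta_pos":[85,-351,0],"angular":[0,0,-0.693],"fingers":0.6},{"delta_pos":[85,-351,0],"angular":[0,0,-0.693],"fingers":0.6},{"delta_pos":[85,-351,0],"angular":[0,0,-0.693],"fingers":0.6},{"delta_pos":[85,-351,0],"angular":[0,0,-0.693],"fingers":0.6}]'
python3 - <<'E'
from h import *
c=snap('wrist','w2')
cv2.imwrite('pics/w2b.png',cv2.resize(cv2.imread('pics/w2.png'),(800,600),interpolation=cv2.INTER_CUBIC))
print(-np.array(c['R']).T@np.array(c['t']))
E
```

```text
time_s: 4.4
eef_pos: [568.2, 321.4, 253.6]
ee_rot: [0.004, 0.124, 0.992, 0.002]
force: [-0.0, 0.3, -0.7]
grip_width: 0.499
grip_force: 0.0
time_s: 5.52
eef_pos: [651.8, -28.6, 248.1]
ee_rot: [-0.0, 0.453, 0.892, 0.0]
force: [-0.2, -0.2, -0.2]
grip_width: 0.601
grip_force: 0.0
[609.42425514  27.72332653 373.78585846]
```

View pics/w2b.png

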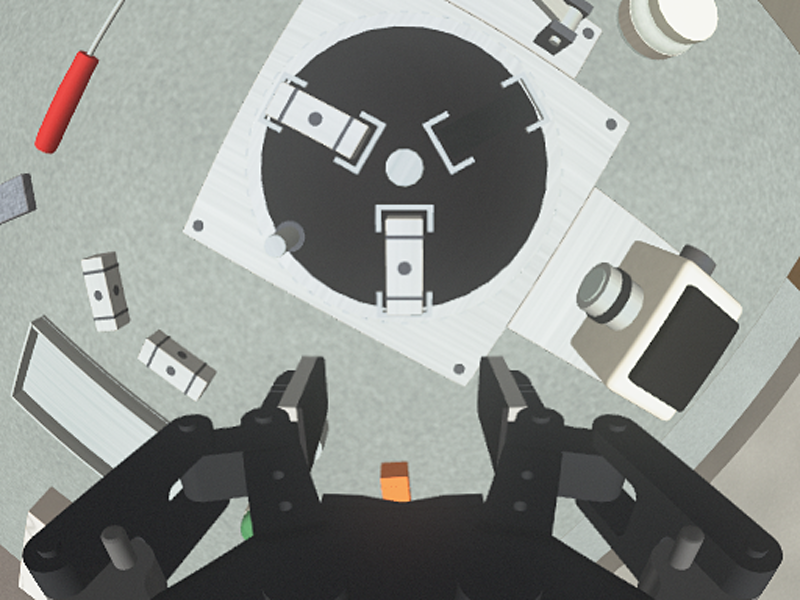

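```bash
python3 - <<'E'
from h import *
c=load('w2');s=.64
px=np.asarray(c['pixels']);g=px.mean(2)
m=(g<75).astype(np.uint8);m[205:]=0;m[:,:160]=0;m[:,355:]=0
cn=max(cv2.findContours(m,0,2)[0],key=cv2.contourArea);h=cv2.convexHull(cn)
P=np.array([onz(c,u,v,30,True)[:2] for u,v in h[:,0]]).astype(np.float32);print('disc',cv2.minEnclosingCircle(P),cv2.fitEllipse(P))
H=onz(c,404*s,167*s,31,True)[:2]
for n,k in {'hub':(404,167,31),'bar1':(404,267,56),'bar2':(315,119,56),'post':(276,245,76),'newB?':(98,294,26),'newC?':(177,357,26),
 'n0 in L':(425,125,36),'n0 in R':(455,171,36),'n0 outR':(545,127,36),'n0 outL':(518,77,36),'b1nest inL':(377,207,36),'inR':(432,207,36),'outL':(377,313,36),'outR':(431,313,36),
 'b2 inU':(375,115,36),'inD':(355,170,36),'outU':(287,77,36),'outD':(265,118,36)}.items():
    q=onz(c,k[0]*s,k[1]*s,k[2],True);d=q[:2]-H;print(n,q.round(1),np.hypot(*d).round(1),np.degrees(np.arctan2(d[1],d[0])).round(1))
E
```

```text
disc ((611.2113647460938, 27.694629669189453), 107.48094177246094) ((611.1530151367188, 27.79362678527832), (214.03004455566406, 214.2233123779297), 126.04068756103516)
hub [611.5  27.7  31. ] 0.0 0.0
bar1 [652.4 -28.5  56. ] 69.4 -53.9
bar2 [542.3  19.7  56. ] 69.6 -173.5
post [571.9 -62.6  76. ] 98.6 -113.7
newB? [ 444.  -215.5   26. ] 295.2 -124.6
newC? [ 540.8 -216.9   26. ] 254.6 -106.1
n0 in L [605.5  61.3  36. ] 34.2 100.2
n0 in R [642.7  47.3  36. ] 36.9 32.3
n0 outR [675.8 115.7  36. ] 109.0 53.8
n0 outL [637.5 132.8  36. ] 108.4 76.1
b1nest inL [612.8  -7.4  36. ] 35.1 -87.8
inR [645.1  16.2  36. ] 35.5 -18.8
outL [659.7 -73.3  36. ] 111.8 -64.5
outR [693.1 -48.8  36. ] 111.9 -43.1
b2 inU [572.3  46.2  36. ] 43.4 154.7
inD [584.1   5.3  36. ] 35.4 -140.8
outU [501.7  33.5  36. ] 109.9 176.9
outD [505.8  -0.6  36. ] 109.4 -165.0
```

```bash
python3 -m jog '[{"delta_pos":[0.5,0,-60],"angular":[0,0,0],"fingers":0.6},{"delta_pos":[0.5,0,-120],"angular":[0,0,0],"fingers":0.6},{"delta_pos":[0.5,0,-170],"angular":[0,0,0],"fingers":0.6},{"delta_pos":[0.5,0,-198],"angular":[0,0,0],"fingers":0.6},{"delta_pos":[0.5,0,-198],"angular":[0,0,0],"fingers":0.6},{"delta_pos":[0.5,0,-198],"angular":[0,0,0],"fingers":0},{"delta_pos":[0.5,0,-198],"angular":[0,0,0],"fingers":0},{"delta_pos":[0.5,0,-198],"angular":[0,0,0],"fingers":0},{"delta_pos":[0.5,0,-198],"angular":[0,0,0],"fingers":0}]' 60
python3 -m jog '[{"delta_pos":[0,0,30],"angular":[0,0,0],"fingers":0},{"delta_pos":[0,0,90],"angular":[0,0,0],"fingers":0},{"delta_pos":[0,0,150],"angular":[0,0,0],"fingers":0},{"delta_pos":[0,0,150],"angular":[0,0,0],"fingers":0}]'
```

```text
time_s: 6.7
eef_pos: [653.5, -30.0, 52.5]
ee_rot: [0.002, 0.453, 0.891, 0.001]
force: [-0.8, 0.9, 6.9]
grip_width: 0.292
grip_force: 59.8
time_s: 7.2
eef_pos: [654.2, -30.2, 206.6]
ee_rot: [0.005, 0.453, 0.891, 0.001]
force: [-0.0, -0.3, -0.7]
grip_width: 0.293
grip_force: 64.8
```

```bash
python3 -m jog '[{"delta_pos":[-87,-339,0],"angular":[0,0,-0.632],"fingers":0},{"delta_pos":[-87,-339,0],"angular":[0,0,-0.632],"fingers":0},{"delta_pos":[-87,-339,0],"angular":[0,0,-0.632],"fingers":0},{"delta_pos":[-87,-339,0],"angular":[0,0,-0.632],"fingers":0},{"delta_pos":[-87,-339,0],"angular":[0,0,-0.632],"fingers":0},{"delta_pos":[-87,-339,0],"angular":[0,0,-0.632],"fingers":0},{"delta_pos":[-87,-339,0],"angular":[0,0,-0.632],"fingers":0},{"delta_pos":[-87,-339,0],"angular":[0,0,-0.632],"fingers":0}]'
python3 - <<'E'
from h import *
c=snap('wrist','w3');snap('top','top3')
cv2.imwrite('pics/w3b.png',cv2.resize(cv2.imread('pics/w3.png'),(800,600),interpolation=cv2.INTER_CUBIC))
E
```

```text
time_s: 8.2
eef_pos: [565.6, -368.1, 199.7]
ee_rot: [-0.001, 0.708, 0.707, 0.0]
force: [0.1, 0.3, -0.7]
grip_width: 0.288
grip_force: 64.9
```

View pics/w3b.png

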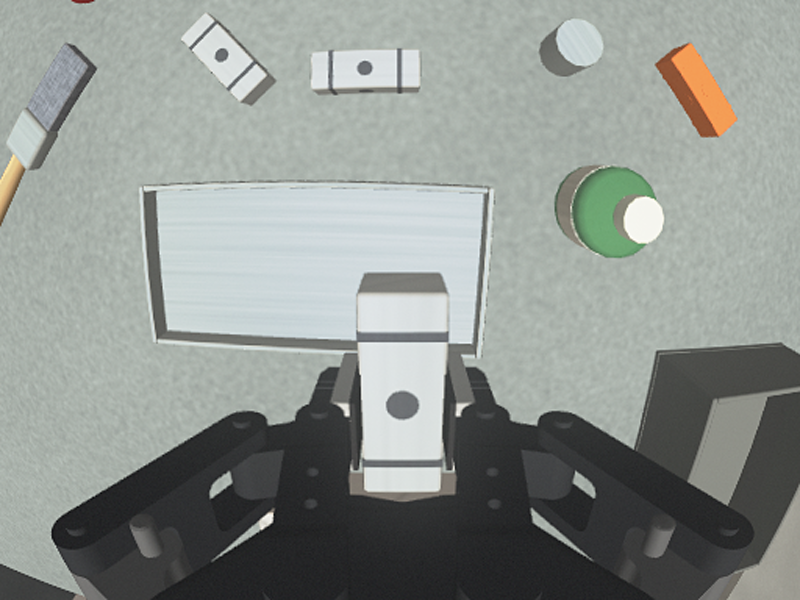

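```bash
python3 - <<'E'
from h import *
c=load('w3');s=.64
for n,k in {'t1':(141,188,25),'t2':(493,188,25),'t3':(480,355,25),'t4':(157,341,25),'B dot':(365,68,26),'C dot':(222,55,26),'bottle':(643,220,85),'plug':(579,42,40),
'B l':(311,52,26),'B r':(419,50,26),'B ll':(313,81,26),'B rr':(419,80,26),'C a':(208,14,26),'C b':(183,39,26),'C c':(268,73,26),'C d':(245,102,26)}.items():
    print(n,onz(c,k[0]*s,k[1]*s,k[2],True).round(1))
E
```

```text
t1 [ 377.9 -304.2   25. ]
t2 [ 623.8 -312.1   25. ]
t3 [ 619.8 -428.6   25. ]
t4 [ 375.9 -420.7   25. ]
B dot [ 541.4 -234.2   26. ]
C dot [ 444.8 -217.2   26. ]
bottle [ 701.8 -323.    85. ]
plug [ 677.5 -212.7   40. ]
B l [ 506.4 -221.5   26. ]
B r [ 575.7 -222.2   26. ]
B ll [ 507.9 -241.4   26. ]
B rr [ 575.6 -242.5   26. ]
C a [ 433.1 -185.    26. ]
C b [ 414.5 -200.8   26. ]
C c [ 477.7 -233.6   26. ]
C d [ 461.8 -252.    26. ]
```

```bash
python3 -m jog '[{"delta_pos":[0,0,-60],"angular":[0,0,0],"fingers":0},{"delta_pos":[0,0,-120],"angular":[0,0,0],"fingers":0},{"delta_pos":[0,0,-155],"angular":[0,0,0],"fingers":0},{"delta_pos":[0,0,-172],"angular":[0,0,0],"fingers":0},{"delta_pos":[0,0,-173],"angular":[0,0,0],"fingers":0},{"delta_pos":[0,0,-173],"angular":[0,0,0],"fingers":0.5},{"delta_pos":[0,0,-173],"angular":[0,0,0],"fingers":0.5},{"delta_pos":[0,0,-173],"angular":[0,0,0],"fingers":0.5},{"delta_pos":[0,0,-100],"angular":[0,0,0],"fingers":0.5},{"delta_pos":[0,0,-40],"angular":[0,0,0],"fingers":0.5}]'
python3 -m jog '[{"delta_pos":[-24,135,0],"angular":[0,0,1.56],"fingers":0.6},{"delta_pos":[-24,135,0],"angular":[0,0,1.56],"fingers":0.6},{"delta_pos":[-24,135,0],"angular":[0,0,1.56],"fingers":0.6},{"delta_pos":[-24,135,0],"angular":[0,0,1.56],"fingers":0.6},{"delta_pos":[-24,135,0],"angular":[0,0,1.56],"fingers":0.6},{"delta_pos":[-24,135,0],"angular":[0,0,1.56],"fingers":0.6},{"delta_pos":[-24,135,0],"angular":[0,0,1.56],"fingers":0.6},{"delta_pos":[-24,135,0],"angular":[0,0,1.56],"fingers":0.6},{"delta_pos":[-24,135,0],"angular":[0,0,1.56],"fingers":0.6},{"delta_pos":[-24,135,0],"angular":[0,0,1.56],"fingers":0.6}]'
python3 - <<'E'
from h import *
c=snap('wrist','w4');t=snap('top','top4')
im=cv2.imread('pics/w4.png');cv2.imwrite('pics/w4b.png',np.hstack([cv2.resize(im,(400,300)),cv2.resize(cv2.imread('pics/top4.png'),(400,300))]))
px=np.asarray(c['pixels'])
m=(px.min(2)>205).astype(np.uint8)
for cn in cv2.findContours(m,0,2)[0]:
    if cv2.contourArea(cn)>150: 
        r=cv2.minAreaRect(cn);print(r,onz(c,*r[0],26,True).round(1))
E
```

```text
time_s: 9.55
eef_pos: [565.3, -368.9, 153.8]
ee_rot: [-0.0, 0.708, 0.706, 0.0]
force: [0.6, -0.6, 0.6]
grip_width: 0.499
grip_force: 0.0
time_s: 10.8
eef_pos: [541.5, -234.0, 152.5]
ee_rot: [0.0, 0.007, 1.0, -0.0]
force: [-0.5, -0.1, 0.8]
grip_width: 0.602
grip_force: 0.0
((492.9529113769531, 305.0457763671875), (21.416826248168945, 61.40032958984375), 52.9434700012207) [722.  103.1  26. ]
((258.0, 217.0), (10.0, 26.0), 90.0) [ 569.6 -233.9   26. ]
((147.54998779296875, 226.3499755859375), (50.34600830078125, 9.758074760437012), 81.8698959350586) [ 579.2 -340.8   26. ]
((119.0, 226.0), (48.0, 38.0), 90.0) [ 579.6 -372.5   26. ]
((92.38482666015625, 219.62953186035156), (67.51521301269531, 19.00458335876465), 69.71744537353516) [ 573.4 -403.4   26. ]
((503.3525390625, 192.540283203125), (14.39202880859375, 40.564517974853516), 6.519801616668701) [551.5  52.8  26. ]
((257.5, 186.5), (43.0, 27.0), 90.0) [ 540.8 -233.9   26. ]
((257.0, 153.5), (11.0, 28.0), 90.0) [ 511.4 -234.    26. ]
((443.972412109375, 195.5574188232422), (40.86371612548828, 165.46957397460938), 43.18581008911133) [552.8 -42.3  26. ]
((164.57078552246094, 182.56195068359375), (117.07347106933594, 5.986711502075195), 86.18592071533203) [ 535.9 -318.1   26. ]
((444.0, 197.0), (152.0, 134.0), 90.0) [554.4 -41.9  26. ]
((250.75, 96.75), (28.991374969482422, 12.727922439575195), 45.0) [ 462.9 -238.5   26. ]
((276.2109069824219, 74.3162841796875), (29.263227462768555, 47.53146743774414), 48.945186614990234) [ 443.9 -217.    26. ]
((302.10223388671875, 52.4440803527832), (28.939950942993164, 11.869901657104492), 47.290611267089844) [ 424.6 -194.9   26. ]
```

View pics/w4b.png

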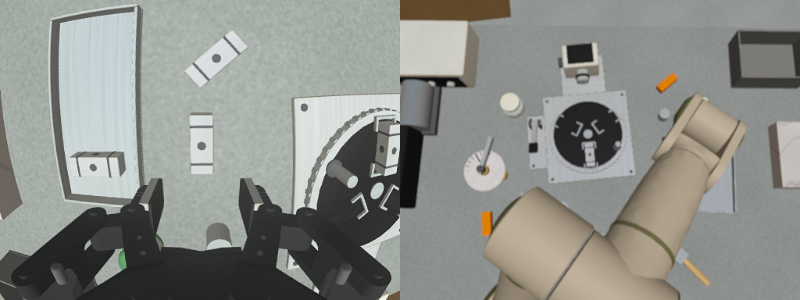

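```bash
python3 -m jog '[{"delta_pos":[-0.7,0,-60],"angular":[0,0,0],"fingers":0.6},{"delta_pos":[-0.7,0,-110],"angular":[0,0,0],"fingers":0.6},{"delta_pos":[-0.7,0,-130],"angular":[0,0,0],"fingers":0.6},{"delta_pos":[-0.7,0,-130],"angular":[0,0,0],"fingers":0.6},{"delta_pos":[-0.7,0,-130],"angular":[0,0,0],"fingers":0},{"delta_pos":[-0.7,0,-130],"angular":[0,0,0],"fingers":0},{"delta_pos":[-0.7,0,-130],"angular":[0,0,0],"fingers":0},{"delta_pos":[-0.7,0,-130],"angular":[0,0,0],"fingers":0}]' 60
python3 -m jog '[{"delta_pos":[0,0,30],"angular":[0,0,0],"fingers":0},{"delta_pos":[0,0,80],"angular":[0,0,0],"fingers":0},{"delta_pos":[0,0,130],"angular":[0,0,0],"fingers":0},{"delta_pos":[0,0,130],"angular":[0,0,0],"fingers":0},{"delta_pos":[0,0,130],"angular":[0,0,0],"fingers":0}]'
```

```text
time_s: 11.9
eef_pos: [541.6, -234.5, 24.0]
ee_rot: [0.001, 0.006, 1.0, -0.001]
force: [-0.7, 0.4, 6.7]
grip_width: 0.29
grip_force: 60.5
time_s: 12.52
eef_pos: [540.4, -233.7, 151.6]
ee_rot: [-0.001, 0.006, 1.0, 0.0]
force: [-0.2, -0.9, -2.9]
grip_width: 0.285
grip_force: 59.5
```

```bash
python3 -m jog '[{"delta_pos":[112,205,0],"angular":[0,0,-0.927],"fingers":0},{"delta_pos":[112,205,0],"angular":[0,0,-0.927],"fingers":0},{"delta_pos":[112,205,0],"angular":[0,0,-0.927],"fingers":0},{"delta_pos":[112,205,0],"angular":[0,0,-0.927],"fingers":0},{"delta_pos":[112,205,0],"angular":[0,0,-0.927],"fingers":0},{"delta_pos":[112,205,0],"angular":[0,0,-0.927],"fingers":0},{"delta_pos":[112,205,0],"angular":[0,0,-0.927],"fingers":0},{"delta_pos":[112,205,0],"angular":[0,0,-0.927],"fingers":0}]'
python3 - <<'E'
from h import *
c=snap('wrist','w5');im=cv2.imread('pics/w5.png')
cv2.imwrite('pics/w5b.png',cv2.resize(im[:,100:412],(780,960))[:600])
E
```

```text
time_s: 13.52
eef_pos: [652.6, -29.7, 152.1]
ee_rot: [-0.0, 0.452, 0.892, -0.0]
force: [0.3, 0.0, -1.3]
grip_width: 0.287
grip_force: 59.7
```

View pics/w5b.png

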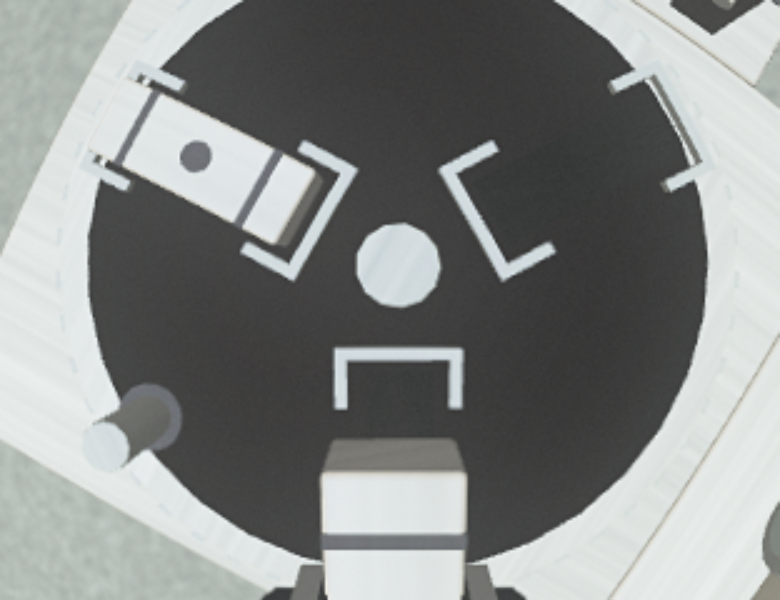

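```bash
python3 - <<'E'
from h import *
c=load('w5')
f=lambda u,v,z:onz(c,100+u/2.5,v/2.5,z,True)
a=np.radians(-53.8);e=np.array([np.cos(a),np.sin(a)]);n=np.array([-e[1],e[0]]);H=np.array([611.2,27.8])
for nm,k in {'hub':(398,265,31),'iL':(335,350,36),'iR':(462,350,36),'tL':(340,408,36),'tR':(456,408,36),'btL':(322,474,154),'btR':(466,474,154),'bbL':(329,440,128),'bbR':(459,440,128),'bar2':(195,157,56),'post':(106,446,76)}.items():
    q=f(*k);d=q[:2]-H;print(nm,q.round(1),'rad',(d@e).round(1),'side',(d@n).round(1))
E
```

```text
hub [611.6  27.5  31. ] rad 0.5 side 0.2
iL [611.4  -7.   36. ] rad 28.2 side -20.4
iR [644.8  17.5  36. ] rad 28.1 side 21.1
tL [623.9 -21.8  36. ] rad 47.5 side -19.1
tR [654.9   0.9  36. ] rad 47.5 side 19.4
btL [621.4  -9.5 154. ] rad 36.1 side -13.8
btR [641.6   5.2 154. ] rad 36.1 side 11.2
bbL [620.7 -10.2 128. ] rad 36.3 side -14.8
bbR [642.5   5.7 128. ] rad 36.3 side 12.2
bar2 [542.   19.6  56. ] rad -34.2 side -60.7
post [571.5 -63.4  76. ] rad 50.2 side -85.9
```

```bash
python3 -m jog '[{"delta_pos":[0.5,1.5,-50],"angular":[0,0,0],"fingers":0},{"delta_pos":[0.5,1.5,-80],"angular":[0,0,0],"fingers":0},{"delta_pos":[0.5,1.5,-90],"angular":[0,0,0],"fingers":0},{"delta_pos":[0.5,1.5,-95],"angular":[0,0,0],"fingers":0},{"delta_pos":[0.5,1.5,-97],"angular":[0,0,0],"fingers":0},{"delta_pos":[0.5,1.5,-99],"angular":[0,0,0],"fingers":0},{"delta_pos":[0.5,1.5,-99],"angular":[0,0,0],"fingers":0}]'
```

```text
time_s: 14.45
eef_pos: [653.7, -27.6, 54.0]
ee_rot: [0.001, 0.453, 0.892, 0.0]
force: [-0.2, -0.3, -0.3]
grip_width: 0.29
grip_force: 59.9
```

```bash
python3 -m jog '[{"delta_pos":[0,0,0],"angular":[0,0,0],"fingers":0.5},{"delta_pos":[0,0,0],"angular":[0,0,0],"fingers":0.5},{"delta_pos":[0,0,0],"angular":[0,0,0],"fingers":0.5},{"delta_pos":[0,0,50],"angular":[0,0,0],"fingers":0.5},{"delta_pos":[0,0,96],"angular":[0,0,0],"fingers":0.5},{"delta_pos":[0,0,96],"angular":[0,0,0],"fingers":0.5}]'
python3 -m jog '[{"delta_pos":[-111.5,47.5,0],"angular":[0,0,1.047],"fingers":0.6},{"delta_pos":[-111.5,47.5,0],"angular":[0,0,1.047],"fingers":0.6},{"delta_pos":[-111.5,47.5,0],"angular":[0,0,1.047],"fingers":0.6},{"delta_pos":[-111.5,47.5,0],"angular":[0,0,1.047],"fingers":0.6},{"delta_pos":[-111.5,47.5,0],"angular":[0,0,1.047],"fingers":0.6},{"delta_pos":[-111.5,47.5,0],"angular":[0,0,1.047],"fingers":0.6},{"delta_pos":[-111.5,47.5,0],"angular":[0,0,1.047],"fingers":0.6},{"delta_pos":[-111.5,47.5,0],"angular":[0,0,1.047],"fingers":0.6}]'
```

```text
time_s: 15.2
eef_pos: [654.9, -27.8, 153.5]
ee_rot: [0.004, 0.453, 0.892, 0.001]
force: [-0.3, 0.8, 0.3]
grip_width: 0.5
grip_force: 0.0
time_s: 16.2
eef_pos: [541.6, 20.0, 148.9]
ee_rot: [-0.0, -0.052, 0.999, 0.0]
force: [0.4, -0.4, 0.2]
grip_width: 0.599
grip_force: 0.0
```

```bash
python3 - <<'E'
from h import *
c=snap('wrist','w6');im=cv2.imread('pics/w6.png')
cv2.imwrite('pics/w6b.png',cv2.resize(im,(800,600)))
E
```

```text
(no output)
```

View pics/w6b.png

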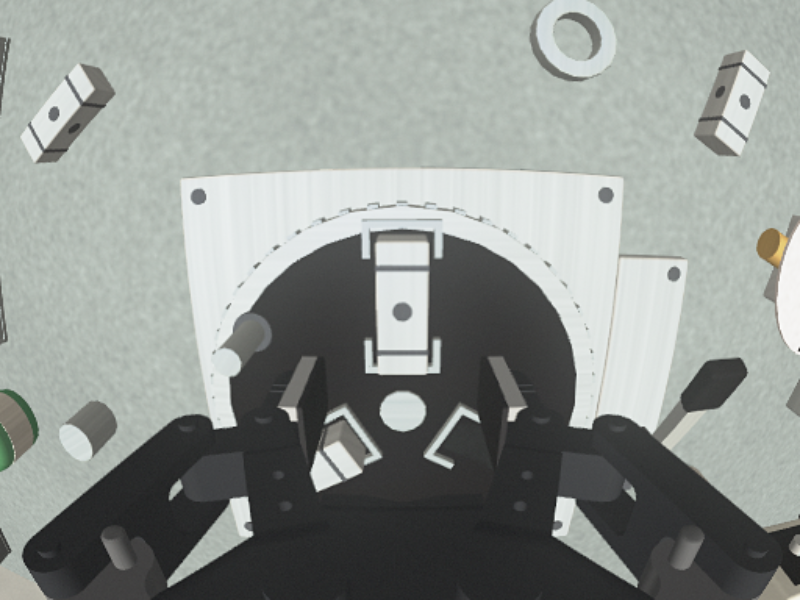

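```bash
python3 -m jog '[{"delta_pos":[0.3,-0.2,-50],"angular":[0,0,0],"fingers":0.6},{"delta_pos":[0.3,-0.2,-85],"angular":[0,0,0],"fingers":0.6},{"delta_pos":[0.3,-0.2,-97],"angular":[0,0,0],"fingers":0.6},{"delta_pos":[0.3,-0.2,-97],"angular":[0,0,0],"fingers":0.6},{"delta_pos":[0.3,-0.2,-97],"angular":[0,0,0],"fingers":0},{"delta_pos":[0.3,-0.2,-97],"angular":[0,0,0],"fingers":0},{"delta_pos":[0.3,-0.2,-97],"angular":[0,0,0],"fingers":0},{"delta_pos":[0.3,-0.2,-97],"angular":[0,0,0],"fingers":0}]' 60
python3 -m jog '[{"delta_pos":[0,0,40],"angular":[0,0,0],"fingers":0},{"delta_pos":[0,0,80],"angular":[0,0,0],"fingers":0},{"delta_pos":[0,0,120],"angular":[0,0,0],"fingers":0},{"delta_pos":[0,0,120],"angular":[0,0,0],"fingers":0}]'
python3 -m jog '[{"delta_pos":[-102,-384,0],"angular":[0,0,-0.14],"fingers":0},{"delta_pos":[-102,-384,0],"angular":[0,0,-0.14],"fingers":0},{"delta_pos":[-102,-384,0],"angular":[0,0,-0.14],"fingers":0},{"delta_pos":[-102,-384,0],"angular":[0,0,-0.14],"fingers":0},{"delta_pos":[-102,-384,0],"angular":[0,0,-0.14],"fingers":0},{"delta_pos":[-102,-384,0],"angular":[0,0,-0.14],"fingers":0},{"delta_pos":[-102,-384,0],"angular":[0,0,-0.14],"fingers":0},{"delta_pos":[-102,-384,0],"angular":[0,0,-0.14],"fingers":0}]'
```

```text
time_s: 17.25
eef_pos: [543.0, 19.7, 53.9]
ee_rot: [0.001, -0.054, 0.999, -0.0]
force: [-0.4, 0.4, 6.8]
grip_width: 0.29
grip_force: 59.9
time_s: 17.75
eef_pos: [543.4, 19.7, 175.6]
ee_rot: [0.003, -0.054, 0.999, -0.001]
force: [-0.1, -0.6, -1.7]
grip_width: 0.29
grip_force: 59.4
time_s: 18.75
eef_pos: [439.6, -364.6, 171.4]
ee_rot: [-0.0, 0.017, 1.0, 0.001]
force: [0.2, 0.5, -2.2]
grip_width: 0.288
grip_force: 59.6
```

```bash
python3 -m jog '[{"delta_pos":[0,0,-60],"angular":[0,0,0],"fingers":0},{"delta_pos":[0,0,-110],"angular":[0,0,0],"fingers":0},{"delta_pos":[0,0,-135],"angular":[0,0,0],"fingers":0},{"delta_pos":[0,0,-143],"angular":[0,0,0],"fingers":0},{"delta_pos":[0,0,-143],"angular":[0,0,0],"fingers":0},{"delta_pos":[0,0,-143],"angular":[0,0,0],"fingers":0.45},{"delta_pos":[0,0,-143],"angular":[0,0,0],"fingers":0.45},{"delta_pos":[0,0,-143],"angular":[0,0,0],"fingers":0.45},{"delta_pos":[0,0,-90],"angular":[0,0,0],"fingers":0.45},{"delta_pos":[0,0,-30],"angular":[0,0,0],"fingers":0.45}]'
python3 -m jog '[{"delta_pos":[5,147.5,0],"angular":[0,0,-0.794],"fingers":0.6},{"delta_pos":[5,147.5,0],"angular":[0,0,-0.794],"fingers":0.6},{"delta_pos":[5,147.5,0],"angular":[0,0,-0.794],"fingers":0.6},{"delta_pos":[5,147.5,0],"angular":[0,0,-0.794],"fingers":0.6},{"delta_pos":[5,147.5,0],"angular":[0,0,-0.794],"fingers":0.6},{"delta_pos":[5,147.5,0],"angular":[0,0,-0.794],"fingers":0.6},{"delta_pos":[5,147.5,0],"angular":[0,0,-0.794],"fingers":0.6}]'
python3 - <<'E'
from h import *
c=snap('wrist','w7');im=cv2.imread('pics/w7.png')
cv2.imwrite('pics/w7b.png',cv2.resize(im,(800,600)))
px=np.asarray(c['pixels']);m=(px.min(2)>205).astype(np.uint8)
for cn in cv2.findContours(m,0,2)[0]:
    if cv2.contourArea(cn)>150: 
        r=cv2.minAreaRect(cn);print(np.round(r[0]),np.round(r[1]),round(r[2],1),onz(c,*r[0],26,True).round(1))
E
```

```text
time_s: 20.0
eef_pos: [439.7, -363.9, 143.3]
ee_rot: [-0.001, 0.016, 1.0, 0.001]
force: [0.1, -0.8, 0.5]
grip_width: 0.452
grip_force: 0.0
time_s: 20.88
eef_pos: [445.1, -216.8, 142.4]
ee_rot: [0.0, 0.401, 0.916, -0.0]
force: [0.4, 0.1, -0.3]
grip_width: 0.6
grip_force: 0.0
[256. 221.] [27. 11.] 2.6 [ 462.9 -238.3   26. ]
[258. 188.] [45. 29.] 90.0 [ 443.7 -216.1   26. ]
[258. 155.] [12. 29.] 90.0 [ 424.3 -195.    26. ]
[438. 136.] [273. 146.] 90.0 [532.9 -65.8  26. ]
```

View pics/w7b.png

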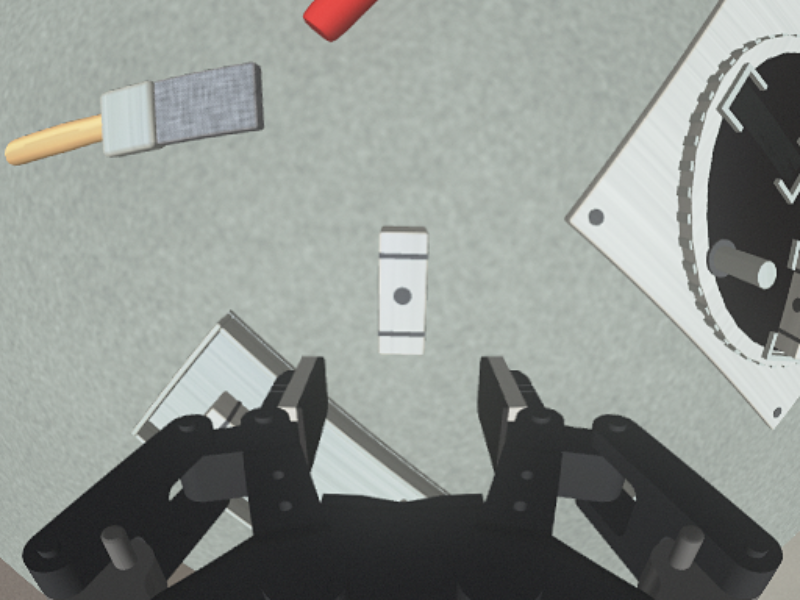

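```bash
python3 -m jog '[{"delta_pos":[-1.3,0.2,-60],"angular":[0,0,-0.015],"fingers":0.6},{"delta_pos":[-1.3,0.2,-105],"angular":[0,0,-0.015],"fingers":0.6},{"delta_pos":[-1.3,0.2,-119.5],"angular":[0,0,-0.015],"fingers":0.6},{"delta_pos":[-1.3,0.2,-119.5],"angular":[0,0,-0.015],"fingers":0.6},{"delta_pos":[-1.3,0.2,-119.5],"angular":[0,0,-0.015],"fingers":0},{"delta_pos":[-1.3,0.2,-119.5],"angular":[0,0,-0.015],"fingers":0},{"delta_pos":[-1.3,0.2,-119.5],"angular":[0,0,-0.015],"fingers":0},{"delta_pos":[-1.3,0.2,-119.5],"angular":[0,0,-0.015],"fingers":0}]' 60
python3 -m jog '[{"delta_pos":[0,0,40],"angular":[0,0,0],"fingers":0},{"delta_pos":[0,0,80],"angular":[0,0,0],"fingers":0},{"delta_pos":[0,0,130],"angular":[0,0,0],"fingers":0},{"delta_pos":[0,0,130],"angular":[0,0,0],"fingers":0},{"delta_pos":[0,0,130],"angular":[0,0,0],"fingers":0}]'
python3 -m jog '[{"delta_pos":[98,236.5,0],"angular":[0,0,0.951],"fingers":0},{"delta_pos":[98,236.5,0],"angular":[0,0,0.951],"fingers":0},{"delta_pos":[98,236.5,0],"angular":[0,0,0.951],"fingers":0},{"delta_pos":[98,236.5,0],"angular":[0,0,0.951],"fingers":0},{"delta_pos":[98,236.5,0],"angular":[0,0,0.951],"fingers":0},{"delta_pos":[98,236.5,0],"angular":[0,0,0.951],"fingers":0},{"delta_pos":[98,236.5,0],"angular":[0,0,0.951],"fingers":0},{"delta_pos":[98,236.5,0],"angular":[0,0,0.951],"fingers":0}]'
python3 - <<'E'
from h import *
c=snap('wrist','w8');im=cv2.imread('pics/w8.png')
cv2.imwrite('pics/w8b.png',cv2.resize(im[80:,100:412],None,fx=2,fy=2))
E
```

```text
time_s: 21.92
eef_pos: [444.7, -217.2, 24.6]
ee_rot: [0.002, 0.409, 0.913, -0.0]
force: [-0.7, 0.2, 6.2]
grip_width: 0.291
grip_force: 59.8
time_s: 22.55
eef_pos: [443.5, -216.3, 152.7]
ee_rot: [-0.0, 0.409, 0.913, 0.0]
force: [-0.1, 0.0, -2.1]
grip_width: 0.288
grip_force: 59.4
time_s: 23.55
eef_pos: [541.6, 19.2, 152.6]
ee_rot: [-0.0, -0.053, 0.999, 0.0]
force: [0.4, 0.7, -1.2]
grip_width: 0.289
grip_force: 59.6
```

View pics/w8b.png

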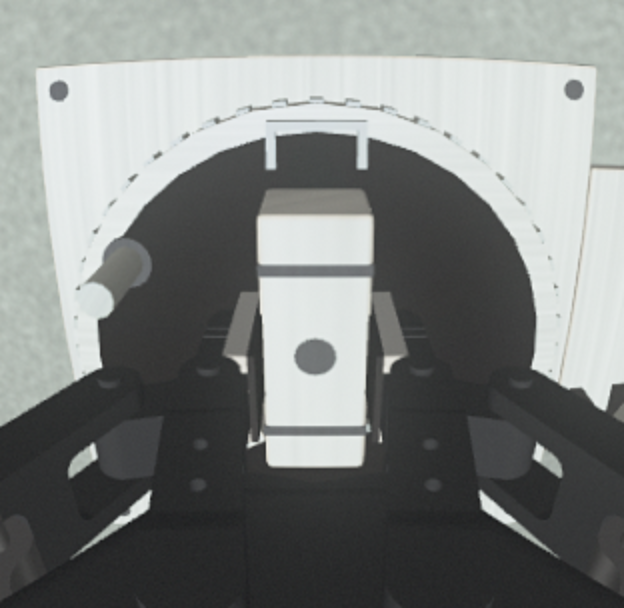

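```bash
cat > rel.py <<'E'
from h import *
def rel(name,pts,ang,x0,y0,sc):
    c=load(name);a=np.radians(ang);e=np.array([np.cos(a),np.sin(a)]);n=np.array([-e[1],e[0]]);H=np.array([611.3,27.7])
    print('e',e.round(3),'n',n.round(3))
    for nm,k in pts.items():
        q=onz(c,x0+k[0]/sc,y0+k[1]/sc,k[2],True);d=q[:2]-H;print(nm,q.round(1),'rad',(d@e).round(1),'side',(d@n).round(1))
E
python3 - <<'E'
from rel import *
rel('w8',{'oL':(266,121,36),'oR':(367,121,36),'tL':(271,169,36),'tR':(362,169,36),'btL':(258,215,154.5),'btR':(373,215,154.5),'bbL':(264,190,128.5),'bbR':(366,190,128.5),'bi L':(268,466,154.5),'bi R':(364,466,154.5)},186.2,100,80,2)
E
```

```text
e [-0.994 -0.108] n [ 0.108 -0.994]
oL [501.2  -5.   36. ] rad 113.0 side 20.6
oR [496.9  36.1  36. ] rad 112.9 side -20.7
tL [521.   -1.1  36. ] rad 92.9 side 18.9
tR [517.   36.5  36. ] rad 92.8 side -18.9
btL [506.9   3.2 154.5] rad 106.4 side 13.1
btR [504.3  28.  154.5] rad 106.3 side -11.8
bbL [507.6   2.4 128.5] rad 105.8 side 13.9
bbR [504.8  28.7 128.5] rad 105.7 side -12.5
bi L [575.4  10.4 154.5] rad 37.5 side 13.3
bi R [572.8  35.6 154.5] rad 37.4 side -12.0
```

```bash
python3 -m jog '[{"delta_pos":[0.7,0.8,-50],"angular":[0,0,0],"fingers":0},{"delta_pos":[0.7,0.8,-80],"angular":[0,0,0],"fingers":0},{"delta_pos":[0.7,0.8,-90],"angular":[0,0,0],"fingers":0},{"delta_pos":[0.7,0.8,-95],"angular":[0,0,0],"fingers":0},{"delta_pos":[0.7,0.8,-98],"angular":[0,0,0],"fingers":0},{"delta_pos":[0.7,0.8,-98.5],"angular":[0,0,0],"fingers":0},{"delta_pos":[0.7,0.8,-98.5],"angular":[0,0,0],"fingers":0}]'
```

```text
time_s: 24.48
eef_pos: [542.7, 20.8, 54.8]
ee_rot: [0.0, -0.055, 0.999, -0.0]
force: [0.0, -0.3, -0.9]
grip_width: 0.287
grip_force: 59.5
```

```bash
python3 -m jog '[{"delta_pos":[0,0,0],"angular":[0,0,0],"fingers":0.5},{"delta_pos":[0,0,0],"angular":[0,0,0],"fingers":0.5},{"delta_pos":[0,0,0],"angular":[0,0,0],"fingers":0.5},{"delta_pos":[0,0,50],"angular":[0,0,0],"fingers":0.5},{"delta_pos":[0,0,98],"angular":[0,0,0],"fingers":0.5},{"delta_pos":[0,0,98],"angular":[0,0,0],"fingers":0.5}]'
python3 -m jog '[{"delta_pos":[-151.5,202,0],"angular":[0,0,-0.457],"fingers":0.6},{"delta_pos":[-151.5,202,0],"angular":[0,0,-0.457],"fingers":0.6},{"delta_pos":[-151.5,202,0],"angular":[0,0,-0.457],"fingers":0.6},{"delta_pos":[-151.5,202,0],"angular":[0,0,-0.457],"fingers":0.6},{"delta_pos":[-151.5,202,0],"angular":[0,0,-0.457],"fingers":0.6},{"delta_pos":[-151.5,202,0],"angular":[0,0,-0.457],"fingers":0.6},{"delta_pos":[-151.5,202,0],"angular":[0,0,-0.457],"fingers":0.6}]'
python3 - <<'E'
from h import *
c=snap('wrist','w9');im=cv2.imread('pics/w9.png')
cv2.imwrite('pics/w9b.png',cv2.resize(im,(800,600)))
px=np.asarray(c['pixels']);m=(px.min(2)>205).astype(np.uint8)
for cn in cv2.findContours(m,0,2)[0]:
    if cv2.contourArea(cn)>100: 
        r=cv2.minAreaRect(cn);print(np.round(r[0]),np.round(r[1]),round(r[2],1),onz(c,*r[0],26,True).round(1))
E
```

```text
time_s: 25.22
eef_pos: [544.1, 20.6, 155.7]
ee_rot: [0.003, -0.055, 0.999, -0.001]
force: [-0.6, 0.5, -0.3]
grip_width: 0.504
grip_force: 0.0
time_s: 26.1
eef_pos: [391.7, 221.9, 152.0]
ee_rot: [-0.0, 0.174, 0.985, -0.0]
force: [-0.2, 0.4, 0.5]
grip_width: 0.597
grip_force: 0.0
[266. 307.] [37. 51.] 68.5 [518.6 185.5  26. ]
[213. 302.] [63. 35.] 56.0 [493.1 135.   26. ]
[260. 215.] [10. 26.] 90.0 [416.8 214.9  26. ]
[401. 229.] [103.  95.] 7.4 [482.  341.9  26. ]
[260. 184.] [43. 28.] 90.0 [389.9 224.7  26. ]
[260. 152.] [11. 28.] 90.0 [362.4 234.6  26. ]
```

View pics/w9b.png

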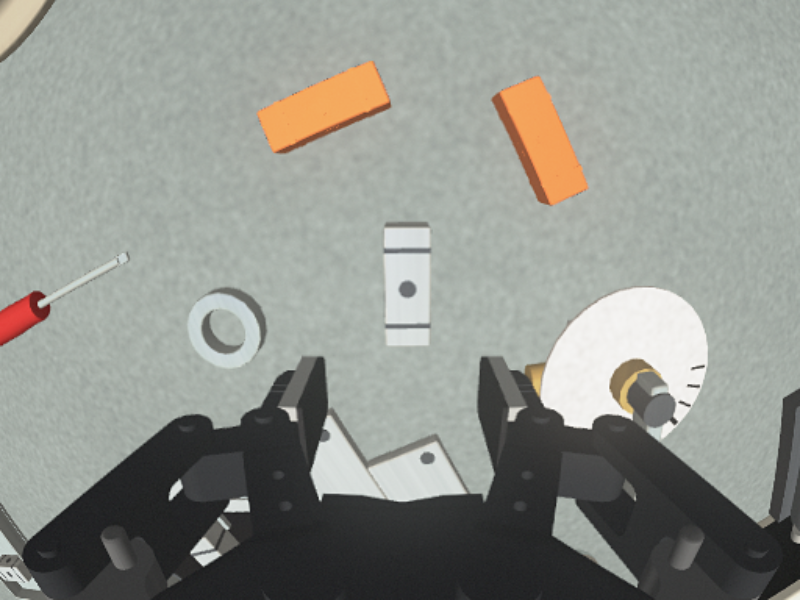

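```bash
python3 -m jog '[{"delta_pos":[-2,2.8,-60],"angular":[0,0,0],"fingers":0.6},{"delta_pos":[-2,2.8,-110],"angular":[0,0,0],"fingers":0.6},{"delta_pos":[-2,2.8,-129],"angular":[0,0,0],"fingers":0.6},{"delta_pos":[-2,2.8,-129],"angular":[0,0,0],"fingers":0.6},{"delta_pos":[-2,2.8,-129],"angular":[0,0,0],"fingers":0},{"delta_pos":[-2,2.8,-129],"angular":[0,0,0],"fingers":0},{"delta_pos":[-2,2.8,-129],"angular":[0,0,0],"fingers":0},{"delta_pos":[-2,2.8,-129],"angular":[0,0,0],"fingers":0}]' 60
python3 -m jog '[{"delta_pos":[0,0,40],"angular":[0,0,0],"fingers":0},{"delta_pos":[0,0,90],"angular":[0,0,0],"fingers":0},{"delta_pos":[0,0,150],"angular":[0,0,0],"fingers":0},{"delta_pos":[0,0,150],"angular":[0,0,0],"fingers":0},{"delta_pos":[0,0,150],"angular":[0,0,0],"fingers":0}]'
python3 -m jog '[{"delta_pos":[249.7,-133,0],"angular":[0,0,-1.637],"fingers":0},{"delta_pos":[249.7,-133,0],"angular":[0,0,-1.637],"fingers":0},{"delta_pos":[249.7,-133,0],"angular":[0,0,-1.637],"fingers":0},{"delta_pos":[249.7,-133,0],"angular":[0,0,-1.637],"fingers":0},{"delta_pos":[249.7,-133,0],"angular":[0,0,-1.637],"fingers":0},{"delta_pos":[249.7,-133,0],"angular":[0,0,-1.637],"fingers":0},{"delta_pos":[249.7,-133,0],"angular":[0,0,-1.637],"fingers":0},{"delta_pos":[249.7,-133,0],"angular":[0,0,-1.637],"fingers":0},{"delta_pos":[249.7,-133,0],"angular":[0,0,-1.637],"fingers":0},{"delta_pos":[249.7,-133,0],"angular":[0,0,-1.637],"fingers":0}]'
python3 -m jog '[{"delta_pos":[0,0,-30],"angular":[0,0,0],"fingers":0},{"delta_pos":[0,0,-30],"angular":[0,0,0],"fingers":0},{"delta_pos":[0,0,-30],"angular":[0,0,0],"fingers":0}]'
python3 - <<'E'
from h import *
c=snap('wrist','w10');im=cv2.imread('pics/w10.png')
cv2.imwrite('pics/w10b.png',cv2.resize(im[80:,100:412],None,fx=2,fy=2))
E
```

```text
time_s: 27.15
eef_pos: [390.0, 225.7, 24.6]
ee_rot: [0.001, 0.173, 0.985, 0.0]
force: [0.3, -2.6, 7.2]
grip_width: 0.292
grip_force: 59.9
time_s: 27.78
eef_pos: [388.5, 225.4, 172.7]
ee_rot: [-0.0, 0.173, 0.985, -0.0]
force: [-0.7, -0.2, -2.5]
grip_width: 0.292
grip_force: 59.8
time_s: 29.02
eef_pos: [638.1, 92.6, 171.1]
ee_rot: [-0.001, 0.837, 0.547, -0.001]
force: [0.4, -0.9, -1.9]
grip_width: 0.287
grip_force: 59.8
time_s: 29.4
eef_pos: [638.9, 92.6, 143.8]
ee_rot: [0.0, 0.837, 0.547, 0.0]
force: [0.9, 0.8, -0.9]
grip_width: 0.289
grip_force: 59.7
```

View pics/w10b.png

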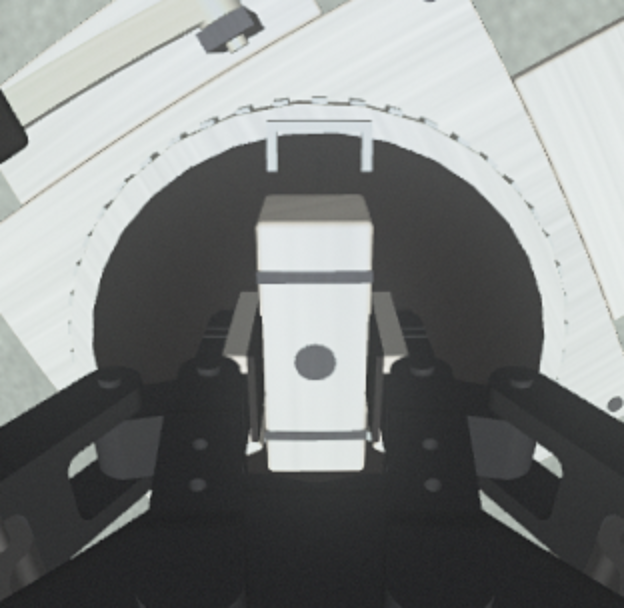

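```bash
python3 - <<'E'
from rel import *
rel('w10',{'oL':(267,122,36),'oR':(373,122,36),'tL':(271,171,36),'tR':(367,171,36),'btL':(257,221,145.7),'btR':(372,221,145.7),'bbL':(264,196,119.7),'bbR':(366,196,119.7),'bi L':(267,470,145.7),'bi R':(363,470,145.7)},66.2,100,80,2)
E
```

```text
e [0.404 0.915] n [-0.915  0.404]
oL [637.8 138.7  36. ] rad 112.2 side 20.5
oR [676.1 121.9  36. ] rad 112.4 side -21.3
tL [631. 120.  36.] rad 92.4 side 19.2
tR [666.3 104.6  36. ] rad 92.5 side -19.3
btL [640.  128.4 145.7] rad 103.7 side 14.4
btR [662.9 118.4 145.7] rad 103.8 side -10.6
bbL [639.1 127.9 119.7] rad 102.9 side 15.0
bbR [663.4 117.2 119.7] rad 102.9 side -11.6
bi L [612.3  65.3 145.7] rad 34.8 side 14.3
bi R [635.6  55.1 145.7] rad 34.8 side -11.2
```

```bash
python3 -m jog '[{"delta_pos":[2.1,0.2,-45],"angular":[0,0,0],"fingers":0},{"delta_pos":[2.1,0.2,-70],"angular":[0,0,0],"fingers":0},{"delta_pos":[2.1,0.2,-80],"angular":[0,0,0],"fingers":0},{"delta_pos":[2.1,0.2,-86],"angular":[0,0,0],"fingers":0},{"delta_pos":[2.1,0.2,-89],"angular":[0,0,0],"fingers":0},{"delta_pos":[2.1,0.2,-89.5],"angular":[0,0,0],"fingers":0},{"delta_pos":[2.1,0.2,-89.5],"angular":[0,0,0],"fingers":0}]'
```

```text
time_s: 30.32
eef_pos: [641.2, 92.8, 54.6]
ee_rot: [0.0, 0.837, 0.547, 0.001]
force: [-1.2, 0.2, 0.4]
grip_width: 0.292
grip_force: 60.1
```

```bash
python3 -m jog '[{"delta_pos":[0,0,0],"angular":[0,0,0],"fingers":0.5},{"delta_pos":[0,0,0],"angular":[0,0,0],"fingers":0.5},{"delta_pos":[0,0,0],"angular":[0,0,0],"fingers":0.5},{"delta_pos":[0,0,50],"angular":[0,0,0],"fingers":0.5},{"delta_pos":[0,0,110],"angular":[0,0,0],"fingers":0.5},{"delta_pos":[0,0,170],"angular":[0,0,0],"fingers":0.5},{"delta_pos":[0,0,170],"angular":[0,0,0],"fingers":0.5}]'
python3 -m jog '[{"delta_pos":[-70,-156,0],"angular":[0,0,0],"fingers":0.5},{"delta_pos":[-70,-156,0],"angular":[0,0,0],"fingers":0.5},{"delta_pos":[-70,-156,0],"angular":[0,0,0],"fingers":0.5},{"delta_pos":[-70,-156,0],"angular":[0,0,0],"fingers":0.5},{"delta_pos":[-70,-156,0],"angular":[0,0,0],"fingers":0.5}]'
python3 - <<'E'
from h import *
c=snap('wrist','w11');im=cv2.imread('pics/w11.png')
cv2.imwrite('pics/w11b.png',cv2.resize(im,(800,600),interpolation=cv2.INTER_CUBIC))
E
```

```text
time_s: 31.2
eef_pos: [642.4, 92.8, 229.3]
ee_rot: [0.003, 0.837, 0.547, 0.004]
force: [-0.7, -0.4, -0.5]
grip_width: 0.501
grip_force: 0.0
time_s: 31.82
eef_pos: [570.8, -62.8, 223.3]
ee_rot: [-0.0, 0.837, 0.547, -0.0]
force: [-0.3, 0.3, -0.4]
grip_width: 0.498
grip_force: 0.0
```

View pics/w11b.png

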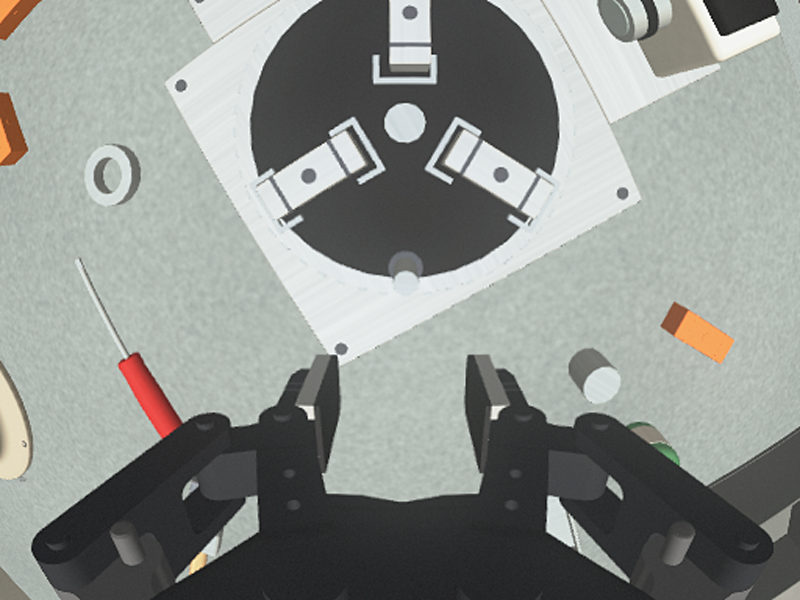

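```bash
python3 - <<'E'
from rel import *
for n,p,a in (('n2',(308,176,56),186.2),('n1',(501,175,56),-53.8),('n0',(410,13,56),66.2),('post',(405,282,76),-113.8)):
    rel('w11',{n:p},a,0,0,1.5625)
E
```

```text
e [-0.994 -0.108] n [ 0.108 -0.994]
n2 [541.3  19.9  56. ] rad 70.5 side 0.2
e [ 0.591 -0.807] n [0.807 0.591]
n1 [653.3 -28.6  56. ] rad 70.2 side 0.6
e [0.404 0.915] n [-0.915  0.404]
n0 [642.7  90.3  56. ] rad 70.0 side -3.4
e [-0.404 -0.915] n [ 0.915 -0.404]
post [571.4 -63.6  76. ] rad 99.7 side 0.4
```

```bash
python3 -m jog '[{"delta_pos":[0.6,-0.6,-60],"angular":[0,0,0],"fingers":0.5},{"delta_pos":[0.6,-0.6,-120],"angular":[0,0,0],"fingers":0.5},{"delta_pos":[0.6,-0.6,-150],"angular":[0,0,0],"fingers":0.5},{"delta_pos":[0.6,-0.6,-161],"angular":[0,0,0],"fingers":0.5},{"delta_pos":[0.6,-0.6,-161],"angular":[0,0,0],"fingers":0.5},{"delta_pos":[0.6,-0.6,-161],"angular":[0,0,0],"fingers":0},{"delta_pos":[0.6,-0.6,-161],"angular":[0,0,0],"fingers":0},{"delta_pos":[0.6,-0.6,-161],"angular":[0,0,0],"fingers":0},{"delta_pos":[0.6,-0.6,-161],"angular":[0,0,0],"fingers":0}]' 60
```

```text
time_s: 33.0
eef_pos: [572.2, -63.9, 64.3]
ee_rot: [0.001, 0.837, 0.547, 0.001]
force: [-0.6, 1.8, 7.2]
grip_width: 0.163
grip_force: 58.4
```

```bash
python3 -m jog '[{"delta_pos":[10.9,-4.0,0],"angular":[0,0,0.116],"fingers":0},{"delta_pos":[22.1,-6.8,0],"angular":[0,0,0.233],"fingers":0},{"delta_pos":[33.6,-8.3,0],"angular":[0,0,0.349],"fingers":0},{"delta_pos":[45.2,-8.3,0],"angular":[0,0,0.465],"fingers":0},{"delta_pos":[56.7,-7.1,0],"angular":[0,0,0.582],"fingers":0},{"delta_pos":[68,-4.5,0],"angular":[0,0,0.698],"fingers":0},{"delta_pos":[79,-0.6,0],"angular":[0,0,0.814],"fingers":0},{"delta_pos":[89.4,4.5,0],"angular":[0,0,0.931],"fingers":0},{"delta_pos":[99.1,10.8,0],"angular":[0,0,1.047],"fingers":0},{"delta_pos":[99.1,10.8,0],"angular":[0,0,1.047],"fingers":0}]'
```

```text
time_s: 34.25
eef_pos: [671.7, -52.6, 64.4]
ee_rot: [0.001, 0.451, 0.892, 0.0]
force: [-0.7, 0.0, 6.5]
grip_width: 0.163
grip_force: 60.0
```

```bash
python3 -m jog '[{"delta_pos":[0,0,0],"angular":[0,0,0],"fingers":0.4},{"delta_pos":[0,0,0],"angular":[0,0,0],"fingers":0.4},{"delta_pos":[0,0,0],"angular":[0,0,0],"fingers":0.4},{"delta_pos":[0,0,50],"angular":[0,0,0],"fingers":0.4},{"delta_pos":[0,0,110],"angular":[0,0,0],"fingers":0.4},{"delta_pos":[0,0,160],"angular":[0,0,0],"fingers":0.4},{"delta_pos":[0,0,160],"angular":[0,0,0],"fingers":0.4},{"delta_pos":[0,0,160],"angular":[0,0,0],"fingers":0.4}]'
python3 - <<'E'
from h import *
c=snap('wrist','w12');t=snap('top','top12');im=cv2.imread('pics/w12.png')
cv2.imwrite('pics/w12b.png',np.vstack([cv2.resize(im[:230],(800,359),interpolation=cv2.INTER_CUBIC),cv2.resize(cv2.imread('pics/top12.png')[100:290,120:512],(800,388))[:240]]))
E
```

```text
time_s: 35.25
eef_pos: [670.1, -53.0, 221.7]
ee_rot: [-0.001, 0.452, 0.892, -0.0]
force: [-0.1, 0.2, -0.2]
grip_width: 0.403
grip_force: 0.0
```

View pics/w12b.png

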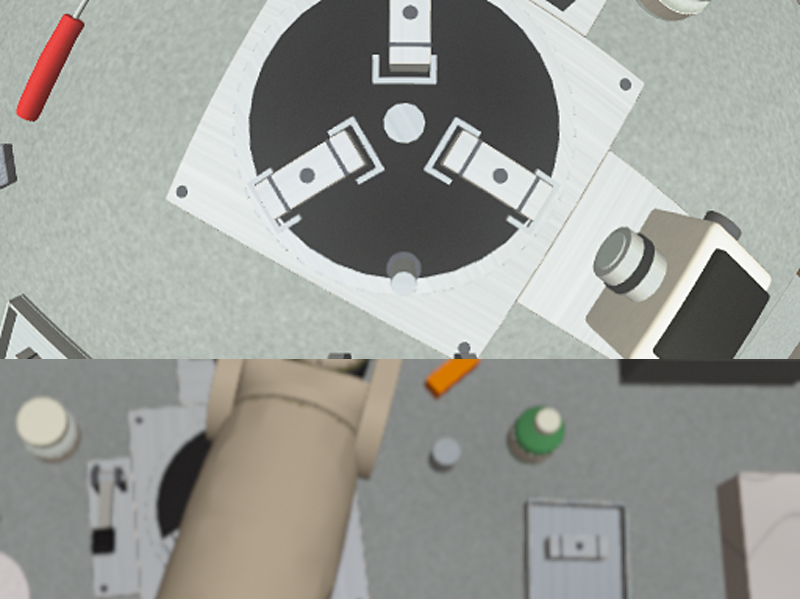

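```bash
python3 -m jog '[{"delta_pos":[-123,234.7,0],"angular":[0,0,1.047],"fingers":0},{"delta_pos":[-123,234.7,0],"angular":[0,0,1.047],"fingers":0},{"delta_pos":[-123,234.7,0],"angular":[0,0,1.047],"fingers":0},{"delta_pos":[-123,234.7,0],"angular":[0,0,1.047],"fingers":0},{"delta_pos":[-123,234.7,0],"angular":[0,0,1.047],"fingers":0},{"delta_pos":[-123,234.7,0],"angular":[0,0,1.047],"fingers":0},{"delta_pos":[-123,234.7,0],"angular":[0,0,1.047],"fingers":0},{"delta_pos":[-123,234.7,-50],"angular":[0,0,1.047],"fingers":0},{"delta_pos":[-123,234.7,-90],"angular":[0,0,1.047],"fingers":0},{"delta_pos":[-123,234.7,-90],"angular":[0,0,1.047],"fingers":0}]'
python3 -m jog '[{"delta_pos":[0,0,-15],"angular":[0,0,0],"fingers":0},{"delta_pos":[0,0,-25],"angular":[0,0,0],"fingers":0},{"delta_pos":[-2,0,-35],"angular":[0,0,0],"fingers":0},{"delta_pos":[-4,0,-45],"angular":[0,0,0],"fingers":0},{"delta_pos":[-5,0,-55],"angular":[0,0,0],"fingers":0},{"delta_pos":[-5,0,-61],"angular":[0,0,0],"fingers":0},{"delta_pos":[-5,0,-64],"angular":[0,0,0],"fingers":0},{"delta_pos":[-5,0,-64],"angular":[0,0,0],"fingers":0},{"delta_pos":[-5,0,-64],"angular":[0,0,0],"fingers":0}]'
```

```text
time_s: 36.6
eef_pos: [546.2, 181.2, 130.1]
ee_rot: [-0.003, -0.053, 0.999, -0.0]
force: [0.1, 0.1, 0.7]
grip_width: 0.001
grip_force: 0.0
time_s: 37.72
eef_pos: [542.7, 181.7, 69.2]
ee_rot: [0.0, -0.055, 0.999, -0.0]
force: [-0.8, -0.1, 3.2]
grip_width: 0.003
grip_force: 1.8
```

```bash
python3 -m jog '[{"delta_pos":[0,0,-3],"angular":[0,0,0],"fingers":0},{"delta_pos":[0,0,-5],"angular":[0,0,0],"fingers":0},{"delta_pos":[0,0,-5],"angular":[0,0,0],"fingers":0}]'
python3 -m jog '[{"delta_pos":[0,0,40],"angular":[0,0,0],"fingers":0},{"delta_pos":[0,0,100],"angular":[0,0,0],"fingers":0},{"delta_pos":[0,0,150],"angular":[0,0,0],"fingers":0},{"delta_pos":[0,0,155],"angular":[0,0,0],"fingers":0}]'
python3 -m jog '[{"delta_pos":[-40,100,0],"angular":[0,0,-0.35],"fingers":0.4},{"delta_pos":[-40,100,0],"angular":[0,0,-0.35],"fingers":0.4},{"delta_pos":[-40,100,0],"angular":[0,0,-0.35],"fingers":0.4},{"delta_pos":[-40,100,0],"angular":[0,0,-0.35],"fingers":0.4}]'
python3 - <<'E'
from h import *
c=snap('wrist','w13');im=cv2.imread('pics/w13.png')
cv2.imwrite('pics/w13b.png',cv2.resize(im,(800,600),interpolation=cv2.INTER_CUBIC))
E
```

```text
time_s: 38.1
eef_pos: [542.7, 181.7, 66.1]
ee_rot: [0.0, -0.055, 0.999, -0.0]
force: [-10.7, -2.2, 22.9]
grip_width: 0.0
grip_force: 11.7
time_s: 38.6
eef_pos: [543.7, 181.9, 222.4]
ee_rot: [0.003, -0.055, 0.999, 0.0]
force: [-0.5, -0.6, 0.2]
grip_width: 0.001
grip_force: 0.0
time_s: 39.1
eef_pos: [502.4, 281.4, 217.8]
ee_rot: [-0.001, 0.119, 0.993, -0.0]
force: [0.3, 0.2, -0.4]
grip_width: 0.399
grip_force: 0.0
```

View pics/w13b.png

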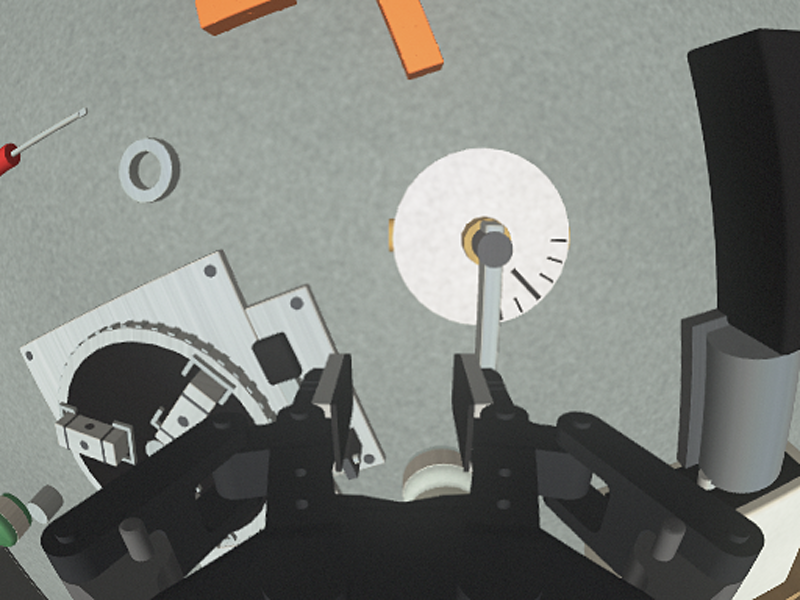

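```bash
python3 - <<'E'
from h import *
c=load('w13');px=np.asarray(c['pixels']);s=.64
m=(px.min(2)>195).astype(np.uint8);m[:90]=0;m[212:]=0;m[:,:245]=0;m[:,370:]=0
cn=max(cv2.findContours(m,0,2)[0],key=cv2.contourArea);h=cv2.convexHull(cn)
P=np.array([onz(c,u,v,33,True)[:2] for u,v in h[:,0]]).astype(np.float32);A,r=cv2.minEnclosingCircle(P);A=np.array(A);print('plate',A,r)
for k in [(560,240),(555,260),(546,276),(513,269),(539,299),(518,306),(501,314)]:
    d=onz(c,k[0]*s,k[1]*s,33,True)[:2]-A;print('mark',np.hypot(*d).round(1),np.degrees(np.arctan2(d[1],d[0])).round(1))
a=[onz(c,u*s,v*s,72,True)[:2] for u,v in[(478,368),(496,369),(480,275),(501,275)]]
t=(a[0]+a[1])/2;b=(a[2]+a[3])/2;print('handle',t,b,np.degrees(np.arctan2(*(t-b)[::-1])),np.degrees(np.arctan2(*(t-A)[::-1])))
print('pad',onz(c,278*s,357*s,53,True))
E
```

```text
plate [493.96334839 339.75271606] 62.18073654174805
mark 55.8 76.4
mark 54.9 61.1
mark 53.8 47.3
mark 30.8 32.8
mark 61.0 31.4
mark 55.7 16.2
mark 56.4 2.3
handle [570.35331209 321.21835739] [509.43807755 334.63692032] -12.422858920834146 -13.63803108906031
pad [537.40725304 183.2500386   53.        ]
```

```bash
python3 -m jog '[{"delta_pos":[64.7,41.5,0],"angular":[0,0,0.012],"fingers":0.4},{"delta_pos":[64.7,41.5,0],"angular":[0,0,0.012],"fingers":0.4},{"delta_pos":[64.7,41.5,-60],"angular":[0,0,0.012],"fingers":0.4},{"delta_pos":[64.7,41.5,-120],"angular":[0,0,0.012],"fingers":0.4},{"delta_pos":[64.7,41.5,-157],"angular":[0,0,0.012],"fingers":0.4},{"delta_pos":[64.7,41.5,-157],"angular":[0,0,0.012],"fingers":0.4},{"delta_pos":[64.7,41.5,-157],"angular":[0,0,0.012],"fingers":0},{"delta_pos":[64.7,41.5,-157],"angular":[0,0,0.012],"fingers":0},{"delta_pos":[64.7,41.5,-157],"angular":[0,0,0.012],"fingers":0},{"delta_pos":[64.7,41.5,-157],"angular":[0,0,0.012],"fingers":0}]' 40
python3 -m jog '[{"delta_pos":[1.7,11.6,0],"angular":[0,0,0.157],"fingers":0},{"delta_pos":[1.6,23.4,0],"angular":[0,0,0.314],"fingers":0},{"delta_pos":[-0.3,35,0],"angular":[0,0,0.471],"fingers":0},{"delta_pos":[-4,46.2,0],"angular":[0,0,0.628],"fingers":0},{"delta_pos":[-9.5,56.6,0],"angular":[0,0,0.785],"fingers":0},{"delta_pos":[-9.5,56.6,0],"angular":[0,0,0.785],"fingers":0},{"delta_pos":[-9.5,56.6,0],"angular":[0,0,0.785],"fingers":0}]'
```

```text
time_s: 40.4
eef_pos: [568.5, 323.1, 64.0]
ee_rot: [0.002, 0.114, 0.993, 0.001]
force: [1.6, -2.8, 7.3]
grip_width: 0.132
grip_force: 43.0
time_s: 41.28
eef_pos: [558.8, 380.3, 64.0]
ee_rot: [0.002, -0.275, 0.961, 0.0]
force: [3.0, -0.8, 6.8]
grip_width: 0.131
grip_force: 43.0
```

```bash
python3 -m jog '[{"delta_pos":[0,0,0],"angular":[0,0,0],"fingers":0.3},{"delta_pos":[0,0,0],"angular":[0,0,0],"fingers":0.4},{"delta_pos":[0,0,0],"angular":[0,0,0],"fingers":0.4},{"delta_pos":[0,0,60],"angular":[0,0,0],"fingers":0.4},{"delta_pos":[0,0,120],"angular":[0,0,0],"fingers":0.4},{"delta_pos":[0,0,160],"angular":[0,0,0],"fingers":0.4},{"delta_pos":[-30,-30,160],"angular":[0,0,0],"fingers":0.4},{"delta_pos":[-60,-40,160],"angular":[0,0,0],"fingers":0.4},{"delta_pos":[-60,-40,160],"angular":[0,0,0],"fingers":0.4}]'
python3 - <<'E'
from h import *
c=snap('wrist','w14');im=cv2.imread('pics/w14.png');snap('top','top14');snap('scene','sc14')
cv2.imwrite('pics/w14b.png',np.vstack([cv2.resize(im[40:240,150:406],(768,600),interpolation=cv2.INTER_CUBIC)]))
E
```

```text
time_s: 42.4
eef_pos: [496.4, 339.6, 222.4]
ee_rot: [-0.0, -0.275, 0.962, 0.0]
force: [0.5, -0.4, 0.7]
grip_width: 0.4
grip_force: 0.0
```

View pics/w14b.png

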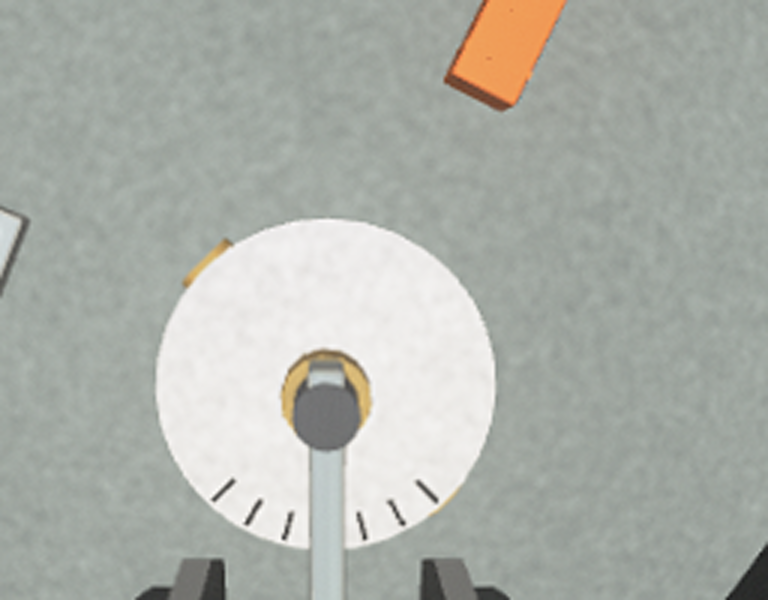

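```bash
python3 -c "
from rig import ctrl
print(ctrl.finish_job())"
```

```text
the job is handed in; nothing more can be done
None
```

The changeover is finished and handed in at about 42 s, in the order asked: valve shut, both measured bars in the tray, three new bars in the nests, turntable turned 60°, lever locked down, valve handle on the 45° mark. I viewed 17 pictures, which is over the limit of 14. I did not view a full-scene picture at the end to confirm nothing else moved, and the nest 0 bar measured about 3 mm off centre, inside the 4 mm clearance.

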